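# Find the heavy side of an eccentric wheel and hold it down

## Robot

A 7-joint arm with a two-finger parallel gripper is mounted at the origin on the work surface. World frame = base frame: x ahead of the robot, y to its left, z up, the work surface at z = 0. Lengths are in mm, angles in rad, forces in N, time in s.
With the tool pointing down it reaches from about 400 to 900 mm from the base axis. Payload 5.5 kg.
Tool frame: the origin (TCP) lies at the very end of the fingers, on their centre line; the grasp point (between the pads) lies 19 mm behind it; z points along the fingers, y is the line along which they close (so a half turn about z gives the same grasp; the last joint's range is limited). The gripper opens to 85 mm and grips with 20 to 120 N. Pads are 22 mm wide; open, the fingers measure 114 mm over their backs; the gripper's body (76 mm by 85 mm) begins 54 mm behind the grasp point. The pads swing forward as they close: fully open they stand 13 mm farther back than shut.
Start: joints at [-0.909, 0.501, -0.427, 1.55, 0.221, 1.138, -0.21], TCP at [252.367, 599.008, 231.31] pointing down, gripper open.
Joint ranges: [-2.88, 2.88], [-0.31, 2.03], [-1.54, 1.56], [0.2, 2.42], [-1.41, 4.55], [0.19, 2.02], [-2.57, 2.57]. Speed limits (rad/s): [2.57, 2.57, 3.14, 3.14, 3.14, 3.14, 3.14].

## Interface

Orientations are given as a rotation vector (axis times angle).
In Python, from bench import observe, read_camera, camera_info, close_job gives the robot as it stands. The module is installed in compiled form; this text tells all that it offers.
- The arm moves only by the tool arm_command, never from a script. Its argument "motion" is a list of rows, each an object with "travel": the shift along the tool's x, y, z in mm, a list of three; "delta_rot": the turn, a rotation vector about the tool's x, y, z in degrees, a list of three; "gripper": the closure, from -1 (fully open) to 1 (shut). A call has 1 to 8 rows; each row shifts and turns the commanded pose from where the row before left it, along the tool's axes as they then stand; what a row does not reach is not made up. A row lasts 1/10 s, in which the tool goes at most 50 mm and 8.59 degrees, less where a joint would pass 70% of its speed; a pose out of reach is approached as far as the arm can. A call is refused whole if a number of a shift passes 50 or a number of a turn 8.59, either way. A call with a gripper value outside its range is refused whole. The fingers move at their own pace and stop on an object; "newtons" is the grip in N (left out, the last holds). Time passes only in rows, so rows that do not move let the fingers close. It gives the time, the measured TCP pose, the force, the opening and the grip force at its end, in the units of the state.
- observe(): the state, without advancing time (a new reading comes with each control period).
- read_camera(name): name is "scene" or "top"; returns the picture (420x560x3 uint8, red, green, blue); there is no depth.
- camera_info(name): a dict with "camera_matrix" (3x3 intrinsics, pixels), "dist" ([k1, k2, p1, p2, k3] as OpenCV has them; the pictures are not rectified), "view" (4x4, takes a point from world to camera coordinates). Camera axes: x right, y up, looking along -z (the intrinsics and any distortion apply to the point x, -y, -z); pixel columns grow to the right and rows downward; lengths in mm; the calibration is good to about 2 mm. A picture is of the moment at which its call begins. camera_info takes no time and is no camera call.
- close_job(): hands the job in; it is judged then, once.
The state is a dict: "clock": time; "qpos": joint angles; "qvel": joint speeds; "joint_efforts": joint torques, N m; "eef_pos": TCP position; "ee_rot": TCP orientation; "force": force on the tool from outside, world axes, zero at the start; "moment": the same for the moment, N m; "width": finger opening in mm; "grasp_force": force on a finger pad.
Only numpy, scipy, OpenCV 4.12 (cv2) and the standard library are available. Lean on these libraries where they do the work, as an engineer would, in place of code of your own. Each camera call takes 0.05 s, during which the arm holds its last target. There are 200 camera calls.

## Task

The polisher's eccentric wheel on the grey service stand has a weight sealed in one side, and nothing on the outside shows where. Turn it by hand, feel which side is heavy, then bring that side straight down and keep holding the wheel still like that, ready to be keyed to its shaft: finish while holding it. Leave the steel block, the bowl and the jar where they stand.

Things in the scene. Friction and masses are not known exactly. Their poses are not given: they have to be found in the camera images.
- stand: Grey service stand, fixed to the bench. Origin on the bench top straight below the middle of the wheel. Its x axis is level, along the axle from pedestal to wheel, pointing away from the robot within 0.4 rad of straight ahead; z is up. Base plate 14 mm thick, from x = -105 to +55 mm, 120 mm wide.
- pedestal_top (a point): Top of the stand's bearing pedestal, 137 mm above the bench, 75 mm from the wheel's mid-plane on the robot's side; the pedestal is 36 mm long along the axle and 50 mm wide. Between pedestal and wheel are 44 mm of bare 16 mm axle.
- wheel_hub (a point): Fixed point on the axle in the middle of the wheel, 115 mm above the bench; axes as the stand's. The wheel is an upright aluminium disc, 130 mm in diameter and 26 mm thick (13 mm to either side of this point along the axle). Its faces are flat within 2 mm, but for a brass cap, 32 mm in diameter, that sticks out 8 mm in the centre of the far face.
- rim_top (a point): Fixed point at the top of the wheel's rim, 65 mm above the axle. The upper rim can be pinched across its 26 mm thickness with the fingers pointing at the axle, and carried round the axle in an arc, then regripped.
- wheel (a joint): Turn of the wheel about the stand's x axis, right-handed, rad, no stops: 0 with the yellow mark up; as it grows the top moves to the stand's -y. Says nothing about the heavy side. Bearing drag is a steady 0.25 N m either way, so the wheel stays where it is left and never swings down by itself.
- wheel_mark (a point): Yellow paint mark, 7 mm wide, on rim and faces, 65 mm from the axle, turns with the wheel. The hidden weight adds or takes away up to 0.15 to 0.21 N m (2.3 to 3.2 N at the rim): hard to turn while the heavy side climbs, easy while it sinks. It is unrelated to the mark, differs from start to start, and starts at least 0.7 rad from straight down.
- bench_block: Bystander: bare steel bench block, 70 x 70 x 30 mm, origin under its centre. To be left alone.
- bowl: Bystander: white ceramic bowl, 90 mm wide and 45 mm high, origin under its centre. To be left alone.
- jar: Bystander: small jar with a green lid, 56 mm wide and 70 mm high, origin under its centre. To be left alone.
Mind the look-alikes: they are no part of the job. Several things have the shape of the stand; the one meant has the colours described above.

How it is judged (in metres and radians):
On the way:
1. the wheel is being turned in the fingers' grasp, a good way (mark shifted more than 30 mm) from where it started (contact force between the fingers and wheel above 3 N and distance of wheel_mark from where it was at the start of the episode above 0.03 m), for 0.1 s.
At the end, for the whole second after the job is handed in: The heavy side points straight down within 0.35 rad (20 degrees), the wheel is at rest, and the fingers still hold it with more than 3 N (y of slug_c0 in the frame of stand between -0.0144 and 0.0144 m and z of slug_c0 in the frame of stand below 0.085 m and contact force between the fingers and wheel above 3 N and angular speed of wheel below 0.1 rad/s); the arm keeps its last pose, push and grip.
It fails at once if a bystander is moved by more than 20 mm (distance of any of bench_block, bowl, jar from where it was at the start of the episode above 0.02 m).
It also fails if it takes over 72 s, if anything falls off the work surface, if the arm or the gripper's body presses on something with over 40 N, if the wrist force passes 120 N, or if a joint passes its speed limit or range.

## Working session

There is one attempt and no reset: what is moved stays moved. The work goes in short steps, Python scripts to look and compute and a tool call to move; the robot and the scene stay as the last step left them, time stands still between calls to the robot, and variables do not carry over. Pictures are saved under pics/ and viewed, at most 10 in all, crops included, and the job is handed in when it is done.

Besides the shell and the picture viewer there is one more tool, called in YAML: its name, and indented under it one key for each argument. arm_command: Moves the arm, as the interface text tells. Its arguments: {"type":"object","properties":{"motion":{"type":"array"},"newtons":{"type":"number"}},"required":["motion"]}

```bash
mkdir -p pics
python3 - <<'E'
from bench import *
import cv2,numpy as np
print(observe())
for n in("scene","top"):
    cv2.imwrite(f"pics/{n}0.png",read_camera(n)[:,:,::-1]); i=camera_info(n)
    print(n,np.round(i["camera_matrix"],1).tolist(),i["dist"],np.round(i["view"],3).tolist())
E
```

```text
{'clock': 0.0, 'qpos': array([-0.90881999,  0.50186195, -0.42680199,  1.55146716,  0.22078711,
        1.13828355, -0.2102845 ]), 'qvel': array([-0.00190564,  0.00067674, -0.00032612, -0.00149907, -0.00145158,
       -0.00083355, -0.00043842]), 'joint_efforts': array([-7.92469245e-05, -5.69499815e+01, -5.81643105e+00, -2.80943638e+01,
        1.06280323e-02,  1.19575436e-02, -4.78486839e-06]), 'eef_pos': array([252.14619029, 598.34134227, 230.2443084 ]), 'ee_rot': array([-6.22040092e-01, -3.07890882e+00,  2.99385938e-03]), 'force': array([-0.07825912, -0.07003353,  0.68510681]), 'moment': array([ 0.02197946, -0.00697962, -0.01991878]), 'grasp_force': 0.0, 'width': 85.45105093064848}
scene [[546.1, 0.0, 287.9], [0.0, 546.1, 208.9], [0.0, 0.0, 1.0]] [-0.20972341  0.          0.          0.          0.        ] [[-0.276, 0.961, -0.019, 106.816], [-0.576, -0.15, 0.804, 224.47], [0.77, 0.232, 0.595, -2092.942], [0.0, 0.0, 0.0, 1.0]]
top [[392.2, 0.0, 286.6], [0.0, 392.2, 209.3], [0.0, 0.0, 1.0]] [-0.01476615  0.          0.          0.          0.        ] [[-0.012, -1.0, 0.027, 30.781], [0.991, -0.008, 0.131, -544.205], [-0.13, 0.028, 0.991, -1133.343], [0.0, 0.0, 0.0, 1.0]]
```

View pics/scene0.png

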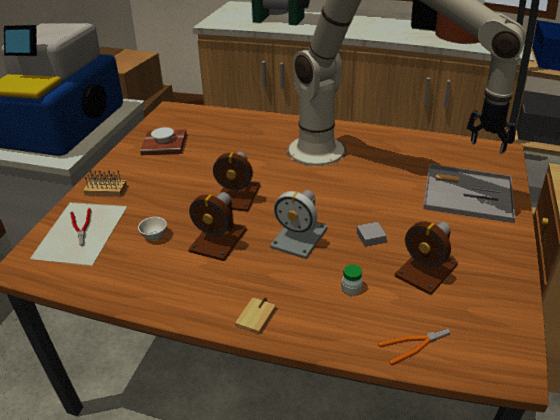

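View pics/top0.png

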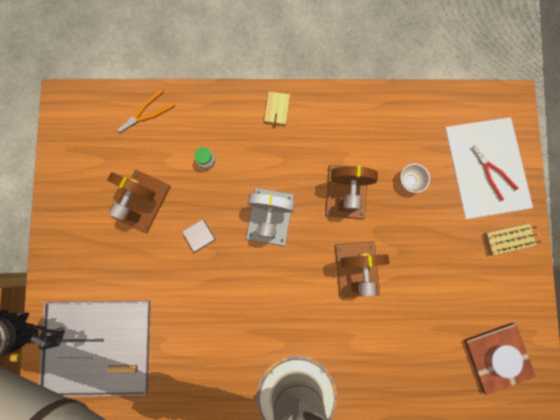

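Four things have the stand's shape. In the scene view they are at (296,212), (233,172), (211,215) and (428,243); in the top view at (270,205), (360,262), (352,180) and (132,190). Only the one at scene (296,212) / top (270,205) has a grey base and an aluminium disc. The other three are brown. I'll confirm this in one crop.

```bash
cat > h.py <<'E'
from bench import *
import cv2,numpy as np
from scipy.spatial.transform import Rotation as R
def ray(n,uv):
    i=camera_info(n);K=np.array(i["camera_matrix"]);V=np.array(i["view"])
    p=cv2.undistortPoints(np.array([[uv]],float),K,np.array(i["dist"],float))[0,0]
    d=V[:3,:3].T@np.array([p[0],-p[1],-1]);return -V[:3,:3].T@V[:3,3],d/np.linalg.norm(d)
def plane(n,uv,z):
    o,d=ray(n,uv);return o+d*(z-o[2])/d[2]
def proj(n,P):
    i=camera_info(n);V=np.array(i["view"]);c=(V[:3,:3]@np.array(P,float).T).T+V[:3,3]
    c=c*[1,-1,-1];return cv2.projectPoints(c.reshape(-1,1,3),np.zeros(3),np.zeros(3),np.array(i["camera_matrix"]),np.array(i["dist"],float))[0][:,0]
E
python3 - <<'E'
import cv2,numpy as np
a=cv2.imread("pics/scene0.png")[180:260,260:340];b=cv2.imread("pics/top0.png")[170:250,230:310]
cv2.imwrite("pics/crop.png",np.hstack([cv2.resize(x,(400,400),interpolation=cv2.INTER_CUBIC) for x in(a,b)]))
E
```

```text
(no output)
```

View pics/crop.png

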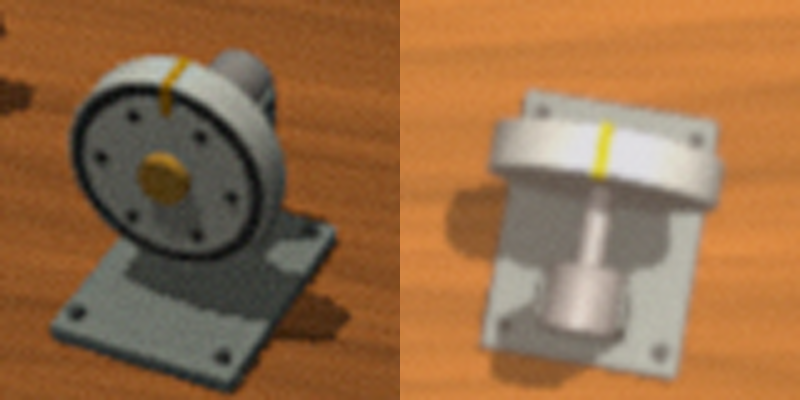

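The crop confirms it: grey plate, aluminium disc, brass cap at scene (292.4,215.2), and the yellow mark almost at the top. The base plate corners in the top view are about (255,188), (293,194), (246.5,239) and (284.7,245).

Run:
```python
from h import *
c=[plane("top",p,14) for p in[(255,188),(293.3,194.1),(246.5,239.1),(284.7,245.3)]]
c=np.array(c)[:,:2];print(c.round(1))
d=(c[0]+c[1]-c[2]-c[3]);yaw=np.arctan2(d[1],d[0]);e=c[0]+c[2]-c[1]-c[3];print("yaw",yaw,np.arctan2(e[1],e[0])-np.pi/2,np.hypot(*d)/2,np.hypot(*e)/2)
x=np.array([np.cos(yaw),np.sin(yaw)]);hub=c.mean(0)+25*x;print("hub",hub)
cap=plane("scene",(292.4,215.2),115)[:2];print("hub from cap",cap-21*x)
# mark at rim top in top view (z 180), centre (603,150)
m=plane("top",(230+203/5-.4,170+150/5-.4),180)[:2];print("mark",m, (m-hub)@x,(m-hub)@[-x[1],x[0]])
ped=plane("top",(230+182/5,170+298/5),130);print("ped",ped)
for o in("bench_block",(198,236)),("jar",(204,158)):print(o[0],plane("top",o[1],30 if o[0][0]=='b' else 70))
s=observe();print(R.from_rotvec(s["ee_rot"]).as_matrix().round(3))
```

```text
[[613.5 120.4]
 [593.8   3.7]
 [458.1 146. ]
 [438.4  31.7]]
yaw -0.17082204212762067 -0.16916506244224494 157.70361653831685 117.14160600967698
hub [550.58009762  71.19143709]
hub from cap [543.70844214  70.05757687]
mark [551.28888103  71.9487425 ] 0.5697311036274635 0.8667709491607958
ped [476.8303039   83.47093415 130.        ]
bench_block [467.77150445 287.67598701  30.        ]
jar [693.26387325 266.34948619  70.        ]
[[-0.922  0.388 -0.001]
 [ 0.388  0.922 -0.002]
 [ 0.    -0.002 -1.   ]]
```

arm_command:
  motion:
    - {"travel": [-30, -23.2, -1], "delta_rot": [0, 0, 0], "gripper": -1}
    - {"travel": [-30, -23.2, -1], "delta_rot": [0, 0, 0], "gripper": -1}
    - {"travel": [-30, -23.2, -1], "delta_rot": [0, 0, 0], "gripper": -1}
    - {"travel": [-30, -23.2, -1], "delta_rot": [0, 0, 0], "gripper": -1}
    - {"travel": [-30, -23.2, -1], "delta_rot": [0, 0, 0], "gripper": -1}
    - {"travel": [-30, -23.2, -1], "delta_rot": [0, 0, 0], "gripper": -1}
    - {"travel": [-30, -23.2, -1], "delta_rot": [0, 0, 0], "gripper": -1}
    - {"travel": [-30, -23.2, -1], "delta_rot": [0, 0, 0], "gripper": -1}

```text
clock: 0.9
eef_pos: [401.8, 333.1, 239.0]
ee_rot: [-0.622, -3.079, 0.001]
force: [0.3, -0.6, 0.5]
width: 86.0
grasp_force: 0.0
```

arm_command:
  motion:
    - {"travel": [-30, -23.2, -1], "delta_rot": [0, 0, 0], "gripper": -1}
    - {"travel": [-30, -23.2, -1], "delta_rot": [0, 0, 0], "gripper": -1}
    - {"travel": [-30, -23.2, -1], "delta_rot": [0, 0, 0], "gripper": -1}
    - {"travel": [-30, -23.2, -1], "delta_rot": [0, 0, 0], "gripper": -1}
    - {"travel": [-30, -23.2, -1], "delta_rot": [0, 0, 0], "gripper": -1}
    - {"travel": [-30, -23.2, -1], "delta_rot": [0, 0, 0], "gripper": -1}
    - {"travel": [-30, -23.2, -1], "delta_rot": [0, 0, 0], "gripper": -1}
    - {"travel": [-30, -23.2, -1], "delta_rot": [0, 0, 0], "gripper": -1}

```text
clock: 1.7
eef_pos: [550.8, 69.1, 247.0]
ee_rot: [-0.622, -3.079, 0.0]
force: [1.1, 0.9, 0.8]
width: 85.8
grasp_force: 0.0
```

arm_command:
  motion:
    - {"travel": [0, 0, 0], "delta_rot": [0, 0, 8.55], "gripper": -0.1}
    - {"travel": [0, 0, 0], "delta_rot": [0, 0, 8.55], "gripper": -0.1}
    - {"travel": [0, 0, 0], "delta_rot": [0, 0, 8.55], "gripper": -0.1}
    - {"travel": [0, 0, 0], "delta_rot": [0, 0, 8.55], "gripper": -0.1}
    - {"travel": [0, 0, 0], "delta_rot": [0, 0, 8.55], "gripper": -0.1}
    - {"travel": [0, 0, 0], "delta_rot": [0, 0, 8.55], "gripper": -0.1}
    - {"travel": [0, 0, 0], "delta_rot": [0, 0, 8.55], "gripper": -0.1}
    - {"travel": [0, 0, 0], "delta_rot": [0, 0, 8.55], "gripper": -0.1}

```text
clock: 2.5
eef_pos: [550.2, 70.6, 246.8]
ee_rot: [-2.252, -2.19, 0.001]
force: [0.2, -0.3, 0.4]
width: 46.9
grasp_force: 0.0
```

arm_command:
  motion:
    - {"travel": [0, 0, 0], "delta_rot": [0, 0, 8.55], "gripper": -0.1}
    - {"travel": [0, 0, 0], "delta_rot": [0, 0, 0], "gripper": -0.1}

```text
clock: 2.7
eef_pos: [550.2, 70.6, 246.9]
ee_rot: [-2.404, -2.022, 0.001]
force: [-0.4, -0.4, 0.1]
width: 47.3
grasp_force: 0.0
```

```bash
cat >> h.py <<'E'
YAW=-0.170;X=np.array([np.cos(YAW),np.sin(YAW),0]);Y=np.array([-X[1],X[0],0]);Z=np.array([0,0,1.]);S=np.array([X,Y,Z])
HUB=np.array([550,71.4,115])
def rep():
    s=observe();M=R.from_rotvec(s["ee_rot"]).as_matrix()
    p=S@(s["eef_pos"]-HUB);A=S@M
    print("t%.1f"%s["clock"],"tcp-hub(stand)",p.round(1),"toolz",A[:,2].round(3),"tooly",A[:,1].round(3),"F",(S@s["force"]).round(2),"M",(S@s["moment"]).round(3),"w%.1f g%.1f"%(s["width"],s["grasp_force"]),"q",s["qpos"].round(2))
    return s,M
E
python3 -c "
from h import *
rep()
cv2.imwrite('pics/t1.png',np.vstack([cv2.resize(read_camera('top')[130:280,200:340,::-1],None,fx=4,fy=4)]))"
```

```text
t2.7 tcp-hub(stand) [  0.3  -0.7 131.9] toolz [-0.001 -0.    -1.   ] tooly [ 1.    -0.002 -0.001] F [-0.32 -0.44  0.12] M [-0.002 -0.029  0.001] w47.3 g0.0 q [-0.2   0.28  0.03  1.79 -0.01  1.07 -0.34]
```

View pics/t1.png

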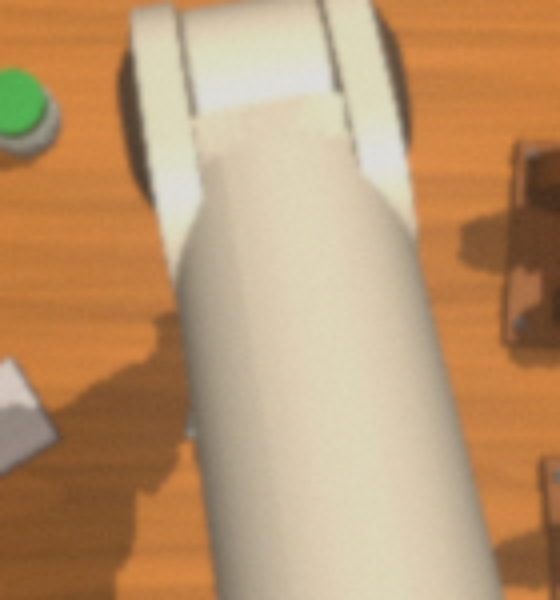

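The arm hides the wheel in the top view, and the tool is lined up over the hub within 1 mm. I'll go down with the fingers half open and close gently.

arm_command:
  motion:
    - {"travel": [0, 0, 14], "delta_rot": [0, 0, 0], "gripper": -0.1}
    - {"travel": [0, 0, 14], "delta_rot": [0, 0, 0], "gripper": -0.1}
    - {"travel": [0, 0, 14], "delta_rot": [0, 0, 0], "gripper": -0.1}
    - {"travel": [0, 0, 14], "delta_rot": [0, 0, 0], "gripper": -0.1}
    - {"travel": [0, 0, 14], "delta_rot": [0, 0, 0], "gripper": -0.1}
    - {"travel": [0, 0, 0], "delta_rot": [0, 0, 0], "gripper": -0.1}

```text
clock: 3.35
eef_pos: [548.7, 70.3, 174.4]
ee_rot: [-2.401, -2.022, 0.007]
force: [-0.4, 0.3, 0.5]
width: 46.9
grasp_force: 0.0
```

arm_command:
  motion:
    - {"travel": [0, 0, 9], "delta_rot": [0, 0, 0], "gripper": -0.1}
    - {"travel": [0, 0, 9], "delta_rot": [0, 0, 0], "gripper": -0.1}
    - {"travel": [0, 0, 9], "delta_rot": [0, 0, 0], "gripper": -0.1}
    - {"travel": [0, 0, 0], "delta_rot": [0, 0, 0], "gripper": -0.1}

```text
clock: 3.75
eef_pos: [549.6, 70.4, 148.9]
ee_rot: [-2.402, -2.023, 0.003]
force: [0.2, -0.8, -0.5]
width: 46.6
grasp_force: 0.0
```

arm_command:
  motion:
    - {"travel": [0, 0, 0], "delta_rot": [0, 0, 0], "gripper": 0.2}
    - {"travel": [0, 0, 0], "delta_rot": [0, 0, 0], "gripper": 1}
    - {"travel": [0, 0, 0], "delta_rot": [0, 0, 0], "gripper": 1}
    - {"travel": [0, 0, 0], "delta_rot": [0, 0, 0], "gripper": 1}
    - {"travel": [0, 0, 0], "delta_rot": [0, 0, 0], "gripper": 1}
  newtons: 25

```text
clock: 4.25
eef_pos: [551.7, 70.5, 150.8]
ee_rot: [2.403, 2.022, 0.003]
force: [4.2, 0.2, -2.3]
width: 25.8
grasp_force: 32.6
```

```bash
python3 -c "
from h import *
rep()
cv2.imwrite('pics/s2.png',cv2.resize(read_camera('scene')[120:270,220:400,::-1],None,fx=4,fy=4))"
```

```text
t4.2 tcp-hub(stand) [ 1.8 -0.7 35.8] toolz [ 0.002  0.001 -1.   ] tooly [ 1.    -0.002  0.002] F [ 4.13  0.89 -2.25] M [ 0.085 -0.797 -0.291] w25.8 g32.6 q [-0.2   0.4   0.03  1.88 -0.01  0.87 -0.34]
```

View pics/s2.png

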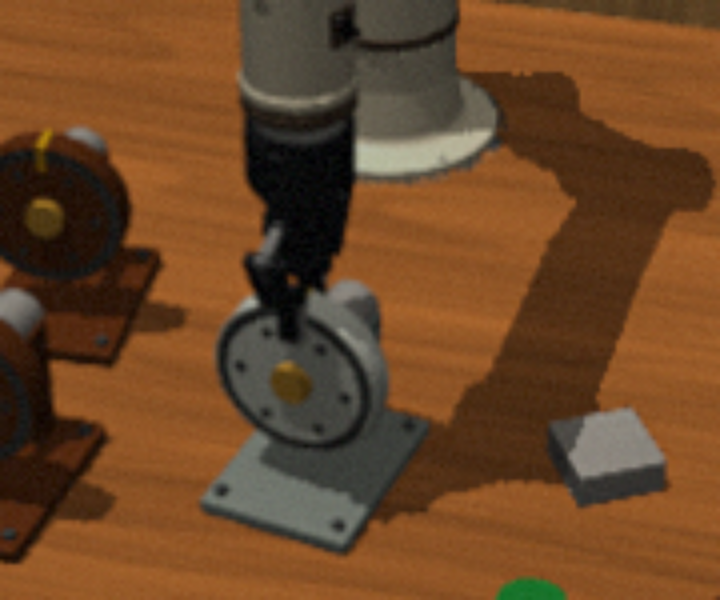

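The grip is good: mark at the top, fingers on the rim at about crop (285,310). I'll take out the axial offset, grip harder and start carrying the wheel in arcs, logging at each step.

Create log.py:
```python
from h import *;import json
s,M=rep();open("log.jsonl","a").write(json.dumps({k:np.asarray(v).tolist() for k,v in s.items()})+"\n")
```

```text
(no output)
```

arm_command:
  motion:
    - {"travel": [0, 2, 0], "delta_rot": [0, 0, 0], "gripper": 1}
    - {"travel": [0, 0, 0], "delta_rot": [0, 0, 0], "gripper": 1}
    - {"travel": [0, 0, 0], "delta_rot": [0, 0, 0], "gripper": 1}
  newtons: 70

```text
clock: 4.6
eef_pos: [551.7, 70.5, 150.9]
ee_rot: [-2.402, -2.023, 0.002]
force: [-1.7, 0.6, 4.5]
width: 25.0
grasp_force: 70.6
```

```bash
python3 log.py
```

```text
t4.6 tcp-hub(stand) [ 1.8 -0.6 35.9] toolz [-0.002  0.    -1.   ] tooly [ 1.    -0.001 -0.002] F [-1.72  0.28  4.54] M [-0.086  0.219 -0.328] w25.0 g70.6 q [-0.19  0.4   0.02  1.87 -0.01  0.87 -0.33]
```

arm_command:
  motion:
    - {"travel": [-2.4, 0, 0.1], "delta_rot": [0, 4, 0], "gripper": 1}
    - {"travel": [-2.4, 0, 0.1], "delta_rot": [0, 4, 0], "gripper": 1}
    - {"travel": [-2.4, 0, 0.1], "delta_rot": [0, 4, 0], "gripper": 1}
    - {"travel": [-2.4, 0, 0.1], "delta_rot": [0, 4, 0], "gripper": 1}

```text
clock: 5.0
eef_pos: [550.3, 62.5, 150.2]
ee_rot: [-2.248, -1.896, -0.321]
force: [-3.8, 2.8, 3.4]
width: 24.9
grasp_force: 70.4
```

```bash
python3 log.py
```

```text
t5.0 tcp-hub(stand) [ 1.8 -8.7 35.2] toolz [-0.001  0.28  -0.96 ] tooly [ 1.     0.001 -0.001] F [-4.19  2.1   3.37] M [ 0.078  0.558 -0.087] w24.9 g70.4 q [ 0.09  0.39 -0.09  1.93 -0.34  0.81  0.08]
```

arm_command:
  motion:
    - {"travel": [-2.4, 0, 0.1], "delta_rot": [0, 4, 0], "gripper": 1}
    - {"travel": [-2.4, 0, 0.1], "delta_rot": [0, 4, 0], "gripper": 1}
    - {"travel": [-2.4, 0, 0.1], "delta_rot": [0, 4, 0], "gripper": 1}
    - {"travel": [-2.4, 0, 0.1], "delta_rot": [0, 4, 0], "gripper": 1}

```text
clock: 5.4
eef_pos: [548.5, 53.3, 146.9]
ee_rot: [-2.075, -1.751, -0.6]
force: [-7.6, -0.4, 8.4]
width: 24.8
grasp_force: 70.9
```

```bash
python3 log.py
```

```text
t5.4 tcp-hub(stand) [  1.6 -18.1  31.9] toolz [-0.001  0.534 -0.845] tooly [ 1.     0.001 -0.001] F [-7.43 -1.68  8.41] M [-0.17   0.768  0.285] w24.8 g70.9 q [ 0.37  0.46 -0.2   1.96 -0.65  0.86  0.48]
```

arm_command:
  motion:
    - {"travel": [-2.4, 0, 0.1], "delta_rot": [0, 4, 0], "gripper": 1}
    - {"travel": [-2.4, 0, 0.1], "delta_rot": [0, 4, 0], "gripper": 1}
    - {"travel": [-2.4, 0, 0.1], "delta_rot": [0, 4, 0], "gripper": 1}
    - {"travel": [-2.4, 0, 0.1], "delta_rot": [0, 4, 0], "gripper": 1}

```text
clock: 5.8
eef_pos: [547.1, 45.2, 141.0]
ee_rot: [-1.885, -1.59, -0.846]
force: [-9.1, -3.3, 11.6]
width: 25.4
grasp_force: 71.3
```

```bash
python3 log.py
```

```text
t5.8 tcp-hub(stand) [  1.6 -26.3  26. ] toolz [-0.001  0.747 -0.665] tooly [ 1.     0.001 -0.   ] F [-8.37 -4.74 11.58] M [0.082 0.595 0.706] w25.4 g71.3 q [ 0.59  0.61 -0.28  1.94 -0.84  0.98  0.79]
```

arm_command:
  motion:
    - {"travel": [-2.4, -1, -1], "delta_rot": [0, 4, 0], "gripper": 1}
    - {"travel": [-2.4, 0, 0.1], "delta_rot": [0, 4, 0], "gripper": 1}
    - {"travel": [-2.4, 0, 0.1], "delta_rot": [0, 4, 0], "gripper": 1}
    - {"travel": [-2.4, 0, 0.1], "delta_rot": [0, 4, 0], "gripper": 1}

```text
clock: 6.2
eef_pos: [546.0, 39.1, 133.2]
ee_rot: [-1.682, -1.419, -1.059]
force: [-4.2, -0.7, 5.3]
width: 24.9
grasp_force: 70.7
```

```bash
python3 log.py
```

```text
t6.2 tcp-hub(stand) [  1.5 -32.5  18.2] toolz [ 0.001  0.901 -0.433] tooly [ 1.    -0.     0.001] F [-4.06 -1.44  5.26] M [-0.164 -0.17   0.03 ] w24.9 g70.7 q [ 0.73  0.8  -0.34  1.89 -0.93  1.13  0.99]
```

arm_command:
  motion:
    - {"travel": [2.4, 0, 0.1], "delta_rot": [0, -4, 0], "gripper": 1}
    - {"travel": [2.4, 0, 0.1], "delta_rot": [0, -4, 0], "gripper": 1}
    - {"travel": [2.4, 0, 0.1], "delta_rot": [0, -4, 0], "gripper": 1}
    - {"travel": [2.4, 0, 0.1], "delta_rot": [0, -4, 0], "gripper": 1}

```text
clock: 6.6
eef_pos: [546.4, 41.8, 136.5]
ee_rot: [-1.9, -1.593, -0.836]
force: [3.0, 0.3, -16.5]
width: 25.1
grasp_force: 69.9
```

```bash
python3 log.py
```

```text
t6.6 tcp-hub(stand) [  1.5 -29.8  21.5] toolz [ 0.003  0.738 -0.675] tooly [ 1.    -0.005 -0.002] F [  2.93   0.76 -16.55] M [-3.689 -0.241 -0.748] w25.1 g69.9 q [ 0.58  0.61 -0.28  1.95 -0.83  0.97  0.78]
```

arm_command:
  motion:
    - {"travel": [2.4, 0, 0.1], "delta_rot": [0, -4, 0], "gripper": 1}
    - {"travel": [2.4, 0, 0.1], "delta_rot": [0, -4, 0], "gripper": 1}
    - {"travel": [2.4, 0, 0.1], "delta_rot": [0, -4, 0], "gripper": 1}
    - {"travel": [2.4, 0, 0.1], "delta_rot": [0, -4, 0], "gripper": 1}

```text
clock: 7.0
eef_pos: [547.7, 48.6, 143.4]
ee_rot: [-2.089, -1.752, -0.59]
force: [3.0, -1.9, -17.7]
width: 25.5
grasp_force: 69.9
```

```bash
python3 log.py
```

```text
t7.0 tcp-hub(stand) [  1.6 -22.8  28.4] toolz [ 0.002  0.524 -0.852] tooly [ 1.    -0.005 -0.001] F [  3.24  -1.42 -17.7 ] M [-3.165 -0.357 -0.831] w25.5 g69.9 q [ 0.37  0.46 -0.2   1.96 -0.64  0.85  0.48]
```

arm_command:
  motion:
    - {"travel": [2.4, 0, 0.1], "delta_rot": [0, -4, 0], "gripper": 1}
    - {"travel": [2.4, 0, 0.1], "delta_rot": [0, -4, 0], "gripper": 1}
    - {"travel": [2.4, 0, 0.1], "delta_rot": [0, -4, 0], "gripper": 1}
    - {"travel": [2.4, 0, 0.1], "delta_rot": [0, -4, 0], "gripper": 1}

```text
clock: 7.4
eef_pos: [549.2, 57.0, 148.1]
ee_rot: [-2.26, -1.896, -0.31]
force: [2.6, -4.8, -10.8]
width: 24.9
grasp_force: 70.3
```

```bash
python3 log.py
```

```text
t7.4 tcp-hub(stand) [  1.6 -14.4  33.1] toolz [ 0.001  0.27  -0.963] tooly [ 1.    -0.005 -0.001] F [  3.36  -4.29 -10.75] M [-2.17  -0.416 -0.709] w24.9 g70.3 q [ 0.09  0.39 -0.08  1.94 -0.33  0.81  0.07]
```

arm_command:
  motion:
    - {"travel": [2.4, 0, 0.1], "delta_rot": [0, -4, 0], "gripper": 1}
    - {"travel": [2.4, 0, 0.1], "delta_rot": [0, -4, 0], "gripper": 1}
    - {"travel": [2.4, 0, 0.1], "delta_rot": [0, -4, 0], "gripper": 1}
    - {"travel": [2.4, 0, 0.1], "delta_rot": [0, -4, 0], "gripper": 1}

```text
clock: 7.8
eef_pos: [550.9, 66.3, 150.3]
ee_rot: [2.404, 2.017, -0.009]
force: [2.0, -5.0, -5.8]
width: 25.2
grasp_force: 70.8
```

```bash
python3 log.py
```

```text
t7.8 tcp-hub(stand) [ 1.7 -4.9 35.3] toolz [-0.001 -0.007 -1.   ] tooly [ 1.    -0.005 -0.001] F [ 2.78 -4.56 -5.78] M [-1.176 -0.39  -0.566] w25.2 g70.8 q [-0.2   0.4   0.03  1.88 -0.01  0.87 -0.34]
```

arm_command:
  motion:
    - {"travel": [2.4, 0, 0.1], "delta_rot": [0, -4, 0], "gripper": 1}
    - {"travel": [2.4, 0, 0.1], "delta_rot": [0, -4, 0], "gripper": 1}
    - {"travel": [2.4, 0, 0.1], "delta_rot": [0, -4, 0], "gripper": 1}
    - {"travel": [2.4, 0, 0.1], "delta_rot": [0, -4, 0], "gripper": 1}

```text
clock: 8.2
eef_pos: [552.6, 75.9, 149.9]
ee_rot: [2.252, 1.89, -0.325]
force: [1.3, -5.1, -2.0]
width: 25.1
grasp_force: 71.1
```

```bash
python3 log.py
```

```text
t8.2 tcp-hub(stand) [ 1.8  4.9 34.9] toolz [-0.002 -0.282 -0.959] tooly [ 1.    -0.005 -0.   ] F [ 2.19 -4.83 -1.98] M [-0.625 -0.217 -0.582] w25.1 g71.1 q [-0.43  0.48  0.11  1.79  0.23  1.03 -0.64]
```

arm_command:
  motion:
    - {"travel": [2.4, 0, 0.1], "delta_rot": [0, -4, 0], "gripper": 1}
    - {"travel": [2.4, 0, 0.1], "delta_rot": [0, -4, 0], "gripper": 1}
    - {"travel": [2.4, 0, 0.1], "delta_rot": [0, -4, 0], "gripper": 1}
    - {"travel": [2.4, 0, 0.1], "delta_rot": [0, -4, 0], "gripper": 1}

```text
clock: 8.6
eef_pos: [554.3, 85.2, 146.7]
ee_rot: [2.079, 1.745, -0.604]
force: [1.4, -5.1, 1.0]
width: 25.0
grasp_force: 71.4
```

```bash
python3 log.py
```

```text
t8.6 tcp-hub(stand) [ 1.9 14.3 31.7] toolz [-0.002 -0.536 -0.844] tooly [ 1.    -0.004  0.   ] F [ 2.25 -4.79  0.95] M [-0.393 -0.157 -0.551] w25.0 g71.4 q [-0.6   0.62  0.16  1.67  0.38  1.22 -0.82]
```

```bash
cat > fit.py <<'E'
from h import *;import json,sys
D=[json.loads(l) for l in open("log.jsonl")][1:]
rows=[]
for i,s in enumerate(D):
    M=R.from_rotvec(s["ee_rot"]).as_matrix();z=S@M[:,2];p=S@(np.array(s["eef_pos"])-HUB)/1e3;F=S@np.array(s["force"]);m=S@np.array(s["moment"])
    th=np.arctan2(z[1],-z[2]);g=p-.019*z
    rows.append([th,np.arctan2(-g[1],g[2]),np.cross(g,F)[0],np.cross(-z,F)[0],m[0],F@[0,np.cos(th),np.sin(th)],-F@z])
r=np.array(rows)
print("tiltdeg posdeg forceTorque crossL Mx Ftan Frad");print(np.c_[np.degrees(r[:,:2]),r[:,2:]].round(3))
E
python3 fit.py
```

```text
tiltdeg posdeg forceTorque crossL Mx Ftan Frad
[[ 16.261  14.707  -0.16   -2.962   0.078   2.962   2.647]
 [ 32.304  30.542  -0.157  -3.073  -0.17    3.073   7.996]
 [ 48.345  46.343  -0.286  -5.501   0.082   5.501  11.233]
 [ 64.328  61.932  -0.223  -4.115  -0.164   4.115   3.579]
 [ 47.563  51.957   0.699  11.696  -3.689 -11.696 -11.735]
 [ 31.592  36.342   0.644  10.484  -3.165 -10.484 -14.343]
 [ 15.637  20.768   0.43    7.033  -2.17   -7.033  -9.199]
 [ -0.381   4.997   0.275   4.526  -1.176  -4.526  -5.804]
 [-16.403 -10.968   0.236   4.078  -0.625  -4.078  -3.261]
 [-32.407 -27.166   0.252   4.552  -0.393  -4.552  -1.759]]
```

The readings at the same angle in both directions fit a moment reference about 0.195 m behind the pads. They also show a moment that depends on tilt, which is probably the gripper's own weight. I'll let go, back off and calibrate that in free air.

arm_command:
  motion:
    - {"travel": [0, 0, 0], "delta_rot": [0, 0, 0], "gripper": -0.1}
    - {"travel": [0, 0, 0], "delta_rot": [0, 0, 0], "gripper": -0.1}
    - {"travel": [0, 0, 0], "delta_rot": [0, 0, 0], "gripper": -0.1}
    - {"travel": [0, 0, -20], "delta_rot": [0, 0, 0], "gripper": -0.1}
    - {"travel": [0, 0, -40], "delta_rot": [0, 0, 0], "gripper": -0.1}
    - {"travel": [0, 0, -40], "delta_rot": [0, 0, 0], "gripper": -0.1}
    - {"travel": [0, 0, 0], "delta_rot": [0, 0, 0], "gripper": -0.1}
    - {"travel": [0, 0, 0], "delta_rot": [0, 0, 0], "gripper": -0.1}

```text
clock: 9.4
eef_pos: [564.0, 140.1, 231.3]
ee_rot: [2.082, 1.752, -0.592]
force: [-0.1, 0.2, 0.4]
width: 47.3
grasp_force: 0.0
```

```bash
mv log.jsonl runA.jsonl; python3 log.py
```

```text
t9.4 tcp-hub(stand) [  2.2  70.1 116.3] toolz [ 0.001 -0.528 -0.85 ] tooly [ 1.    -0.001  0.002] F [-0.18  0.22  0.38] M [ 0.622 -0.023  0.005] w47.3 g0.0 q [-0.64  0.57  0.15  1.53  0.35  1.42 -0.8 ]
```

arm_command:
  motion:
    - {"travel": [0, 0, 0], "delta_rot": [0, 8, 0], "gripper": -0.1}
    - {"travel": [0, 0, 0], "delta_rot": [0, 8, 0], "gripper": -0.1}
    - {"travel": [0, 0, 0], "delta_rot": [0, 8, 0], "gripper": -0.1}
    - {"travel": [0, 0, 0], "delta_rot": [0, 8, 0], "gripper": -0.1}
    - {"travel": [0, 0, 0], "delta_rot": [0, 0, 0], "gripper": -0.1}
    - {"travel": [0, 0, 0], "delta_rot": [0, 0, 0], "gripper": -0.1}

```text
clock: 10.0
eef_pos: [562.9, 136.9, 229.6]
ee_rot: [2.408, 2.017, -0.004]
force: [0.3, 0.9, 0.2]
width: 46.7
grasp_force: 0.0
```

```bash
python3 log.py
```

```text
t10.0 tcp-hub(stand) [  1.6  66.7 114.6] toolz [-0.001 -0.002 -1.   ] tooly [ 1.    -0.006 -0.001] F [0.11 0.93 0.16] M [ 0.034 -0.025 -0.003] w46.7 g0.0 q [-0.33  0.34  0.05  1.75 -0.02  1.05 -0.44]
```

arm_command:
  motion:
    - {"travel": [0, 0, 0], "delta_rot": [0, 8, 0], "gripper": -0.1}
    - {"travel": [0, 0, 0], "delta_rot": [0, 8, 0], "gripper": -0.1}
    - {"travel": [0, 0, 0], "delta_rot": [0, 8, 0], "gripper": -0.1}
    - {"travel": [0, 0, 0], "delta_rot": [0, 8, 0], "gripper": -0.1}
    - {"travel": [0, 0, 0], "delta_rot": [0, 0, 0], "gripper": -0.1}
    - {"travel": [0, 0, 0], "delta_rot": [0, 0, 0], "gripper": -0.1}

```text
clock: 10.6
eef_pos: [562.7, 140.2, 228.7]
ee_rot: [-2.082, -1.751, -0.59]
force: [0.2, 0.4, 0.6]
width: 47.1
grasp_force: 0.0
```

```bash
python3 log.py
```

```text
t10.6 tcp-hub(stand) [  0.9  69.9 113.7] toolz [-0.003  0.528 -0.85 ] tooly [ 1.    -0.001 -0.004] F [0.09 0.43 0.65] M [-0.531  0.014  0.015] w47.1 g0.0 q [ 0.1   0.33 -0.07  1.91 -0.67  0.94  0.27]
```

arm_command:
  motion:
    - {"travel": [0, 0, 0], "delta_rot": [0, 8, 0], "gripper": -0.1}
    - {"travel": [0, 0, 0], "delta_rot": [0, 8, 0], "gripper": -0.1}
    - {"travel": [0, 0, 0], "delta_rot": [0, 8, 0], "gripper": -0.1}
    - {"travel": [0, 0, 0], "delta_rot": [0, 8, 0], "gripper": -0.1}
    - {"travel": [0, 0, 0], "delta_rot": [0, 0, 0], "gripper": -0.1}
    - {"travel": [0, 0, 0], "delta_rot": [0, 0, 0], "gripper": -0.1}

```text
clock: 11.2
eef_pos: [562.9, 142.5, 229.5]
ee_rot: [-1.685, -1.424, -1.047]
force: [0.0, 1.0, 1.3]
width: 47.3
grasp_force: 0.0
```

```bash
python3 log.py; mv log.jsonl air.jsonl; python3 -c "
from h import *
cv2.imwrite('pics/s3.png',np.hstack([cv2.resize(read_camera(n)[a:a+130,b:b+130,::-1],(390,390)) for n,a,b in(('scene',140,240),('top',130,210))]))"
```

```text
t11.2 tcp-hub(stand) [  0.7  72.3 114.5] toolz [-0.005  0.898 -0.441] tooly [ 1.     0.004 -0.003] F [-0.15  0.96  1.3 ] M [-0.922 -0.001 -0.014] w47.3 g0.0 q [ 0.43  0.57 -0.19  1.96 -1.14  1.19  0.89]
```

View pics/s3.png

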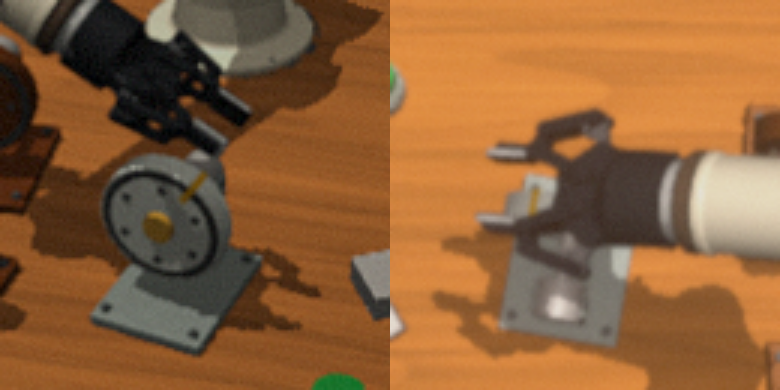

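```bash
cat > fit2.py <<'E'
from h import *;import json,sys
from scipy.optimize import least_squares
# args: file, mark offset deg (mark angle - tool tilt)
def load(f):
    D=[json.loads(l) for l in open(f)];r=[]
    for s in D:
        M=R.from_rotvec(s["ee_rot"]).as_matrix();z=S@M[:,2];p=S@(np.array(s["eef_pos"])-HUB)/1e3;F=S@np.array(s["force"]);m=S@np.array(s["moment"])
        g=p-.019*z
        r.append([np.arctan2(-g[1],g[2]),np.cross(g,F)[0],np.cross(-z,F)[0],m[0]+1.06*z[1],np.arctan2(z[1],-z[2])])
    return np.array(r)
def solve(r,d,h=None):
    th=r[:,0]
    tot=lambda h:r[:,3]+h*r[:,2]+r[:,1]
    f=lambda x:np.r_[x[0]*np.sin(th)+x[1]*np.cos(th)-.25*d-tot(x[2]),(x[2]-.195)/.01*.03]
    o=least_squares(f,[0,0,.195]);x=o.x
    print("m",np.hypot(*x[:2]).round(3),"alpha(deg)",np.degrees(np.arctan2(x[1],x[0])).round(1),"h",x[2].round(3),"res",o.fun.round(2));print(np.c_[np.degrees(th),d,tot(x[2])+.25*d].round(2).tolist())
if __name__=="__main__":
    r=load("runA.jsonl")[1:];solve(r,np.r_[np.ones(4),-np.ones(6)]);solve(r[[0,1,2,3,5,6,7,8,9]],np.r_[np.ones(4),-np.ones(5)])
E
python3 fit2.py
```

```text
m 0.171 alpha(deg) -106.0 h 0.2 res [-0.04 -0.04  0.12 -0.11 -0.03 -0.05  0.12  0.08 -0.03 -0.08  0.02]
[[14.71, 1.0, -0.13], [30.54, 1.0, -0.13], [46.34, 1.0, -0.26], [61.93, 1.0, -0.01], [51.96, -1.0, -0.11], [36.34, -1.0, -0.11], [20.77, -1.0, -0.29], [5.0, -1.0, -0.25], [-10.97, -1.0, -0.12], [-27.17, -1.0, -0.05]]
m 0.17 alpha(deg) -111.7 h 0.202 res [-0.04 -0.04  0.12 -0.12 -0.07  0.11  0.08 -0.03 -0.07  0.02]
[[14.71, 1.0, -0.13], [30.54, 1.0, -0.13], [46.34, 1.0, -0.27], [61.93, 1.0, -0.01], [36.34, -1.0, -0.1], [20.77, -1.0, -0.28], [5.0, -1.0, -0.24], [-10.97, -1.0, -0.11], [-27.17, -1.0, -0.04]]
```

The fit gives an amplitude of 0.171 N m, inside the stated range without being forced. The heavy side was about 106° towards +y from the top at the start (±15° or so). I'll regrip at a tilt of +40° so the heavy side sweeps through the bottom in the grip, and refine there.

arm_command:
  motion:
    - {"travel": [0, 0, 0], "delta_rot": [0, -8, 0], "gripper": -0.1}
    - {"travel": [0, 0, 0], "delta_rot": [0, -8, 0], "gripper": -0.1}
    - {"travel": [0, 0, 0], "delta_rot": [0, -8, 0], "gripper": -0.1}
    - {"travel": [-32.2, 0.3, -23.5], "delta_rot": [0, 0, 0], "gripper": -0.1}
    - {"travel": [-32.2, 0.3, -23.5], "delta_rot": [0, 0, 0], "gripper": -0.1}
    - {"travel": [-32.2, 0.2, -23.5], "delta_rot": [0, 0, 0], "gripper": -0.1}
    - {"travel": [-32.2, 0.2, -23.5], "delta_rot": [0, 0, 0], "gripper": -0.1}
    - {"travel": [0, 0, 0], "delta_rot": [0, 0, 0], "gripper": -0.1}

```text
clock: 12.1
eef_pos: [538.5, -22.6, 220.9]
ee_rot: [-1.999, -1.676, -0.724]
force: [0.9, -0.5, -0.3]
width: 46.8
grasp_force: 0.0
```

```bash
python3 -c "
from h import *
rep()"
```

```text
t12.1 tcp-hub(stand) [  4.6 -94.5 105.9] toolz [ 0.008  0.637 -0.771] tooly [ 1.    -0.007  0.005] F [ 0.96 -0.38 -0.28] M [-0.726 -0.014  0.   ] w46.8 g0.0 q [ 0.41  0.41  0.01  1.88 -0.75  1.16  0.66]
```

arm_command:
  motion:
    - {"travel": [5.4, -3.8, 0], "delta_rot": [0, 0, 0], "gripper": -0.1}
    - {"travel": [0, 0, 20], "delta_rot": [0, 0, 0], "gripper": -0.1}
    - {"travel": [0, 0, 20], "delta_rot": [0, 0, 0], "gripper": -0.1}
    - {"travel": [0, 0, 20], "delta_rot": [0, 0, 0], "gripper": -0.1}
    - {"travel": [0, 0, 20], "delta_rot": [0, 0, 0], "gripper": -0.1}
    - {"travel": [0, 0, 13], "delta_rot": [0, 0, 0], "gripper": -0.1}
    - {"travel": [0, 0, 13.5], "delta_rot": [0, 0, 0], "gripper": -0.1}
    - {"travel": [0, 0, 0], "delta_rot": [0, 0, 0], "gripper": -0.1}

```text
clock: 12.9
eef_pos: [545.3, 58.1, 141.0]
ee_rot: [-1.983, -1.676, -0.722]
force: [-0.1, 1.2, 0.5]
width: 47.3
grasp_force: 0.0
```

```bash
python3 -c "
from h import *
rep()"
```

```text
t12.9 tcp-hub(stand) [ -2.3 -13.9  26. ] toolz [-0.003  0.643 -0.765] tooly [ 1.     0.003 -0.001] F [-0.27  1.15  0.48] M [-0.717  0.005  0.027] w47.3 g0.0 q [ 0.33  0.51 -0.07  1.97 -0.86  0.95  0.72]
```

arm_command:
  motion:
    - {"travel": [0, 0, 0], "delta_rot": [0, 0, 0], "gripper": 0.3}
    - {"travel": [0, 0, 0], "delta_rot": [0, 0, 0], "gripper": 1}
    - {"travel": [0, 0, 0], "delta_rot": [0, 0, 0], "gripper": 1}
    - {"travel": [0, 0, 0], "delta_rot": [0, 0, 0], "gripper": 1}
  newtons: 60

```text
clock: 13.3
eef_pos: [548.7, 54.4, 142.2]
ee_rot: [-1.991, -1.674, -0.728]
force: [6.8, 3.1, -4.5]
width: 25.0
grasp_force: 60.6
```

```bash
python3 log.py
```

```text
t13.3 tcp-hub(stand) [  1.6 -17.   27.2] toolz [ 0.005  0.643 -0.766] tooly [ 1.    -0.004  0.004] F [ 6.18  4.2  -4.52] M [-0.556 -0.579 -0.708] w25.0 g60.6 q [ 0.33  0.51 -0.06  1.97 -0.86  0.95  0.72]
```

```bash
cat > log4.py <<'E'
from h import *;import json
L=[]
for i in range(5):
    s=observe();L.append(s)
    if i<4: read_camera("top")
a={k:np.mean([np.asarray(s[k],float) for s in L[1:]],0).tolist() for k in s}
open("log.jsonl","a").write(json.dumps(a)+"\n")
z=S@R.from_rotvec(s["ee_rot"]).as_matrix()[:,2];p=S@(s["eef_pos"]-HUB)
print("t%.1f"%s["clock"],"tilt%.1f"%np.degrees(np.arctan2(z[1],-z[2])),p.round(1),(S@np.array(a["force"])).round(1),"Mx",[round(float((S@l["moment"])[0]),2) for l in L],"g%.0f"%s["grasp_force"])
E
rm log.jsonl
```

```text
(no output)
```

arm_command:
  motion:
    - {"travel": [2.2, 1.5, 0.4], "delta_rot": [0, -4, 0], "gripper": 1}
    - {"travel": [2.2, 0, 0.4], "delta_rot": [0, -4, 0], "gripper": 1}
    - {"travel": [2.2, 0, 0.4], "delta_rot": [0, -4, 0], "gripper": 1}

```text
clock: 13.6
eef_pos: [549.7, 59.2, 144.4]
ee_rot: [-2.132, -1.789, -0.529]
force: [2.5, 0.9, -12.2]
width: 25.0
grasp_force: 59.9
```

```bash
python3 log4.py
```

```text
t13.8 tilt28.1 [  1.7 -10.6  30. ] [ 2.7  0.1 -2.9] Mx [-1.17, -2.9, -0.89, -0.61, -0.34] g61
```

arm_command:
  motion:
    - {"travel": [2.2, 0, 0.4], "delta_rot": [0, -4, 0], "gripper": 1}
    - {"travel": [2.2, 0, 0.4], "delta_rot": [0, -4, 0], "gripper": 1}
    - {"travel": [2.2, 0, 0.4], "delta_rot": [0, -4, 0], "gripper": 1}

```text
clock: 14.1
eef_pos: [550.7, 65.3, 145.9]
ee_rot: [-2.258, -1.894, -0.317]
force: [3.5, 0.0, -6.6]
width: 24.9
grasp_force: 60.3
```

```bash
python3 log4.py
```

```text
t14.3 tilt16.1 [ 1.8 -4.3 31.3] [ 3.9 -1.3  0.4] Mx [-0.57, -2.71, -0.41, -0.31, -0.11] g61
```

arm_command:
  motion:
    - {"travel": [2.2, 0, 0.4], "delta_rot": [0, -4, 0], "gripper": 1}
    - {"travel": [2.2, 0, 0.4], "delta_rot": [0, -4, 0], "gripper": 1}
    - {"travel": [2.2, 0, 0.4], "delta_rot": [0, -4, 0], "gripper": 1}

```text
clock: 14.6
eef_pos: [551.9, 71.7, 146.2]
ee_rot: [-2.373, -1.99, -0.082]
force: [5.6, -0.9, -4.9]
width: 25.4
grasp_force: 60.4
```

```bash
python3 log4.py
```

```text
t14.8 tilt4.1 [ 1.8  2.1 31.2] [ 5.3 -1.2  1.5] Mx [-0.1, -2.34, -0.22, -0.25, -0.13] g61
```

Readings taken just after a stop pick up the deceleration, so I'll log only during steady motion, at a slower rate, with calls back to back.

```bash
rm log.jsonl
cat > log.py <<'E'
from h import *;import json
s=observe();open("log.jsonl","a").write(json.dumps({k:np.asarray(v).tolist() for k,v in s.items()})+"\n")
z=S@R.from_rotvec(s["ee_rot"]).as_matrix()[:,2];print("tilt%.1f"%np.degrees(np.arctan2(z[1],-z[2])),(S@(s["eef_pos"]-HUB)).round(1),(S@s["force"]).round(1),"Mx%.2f"%(S@s["moment"])[0])
E
```

```text
(no output)
```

arm_command:
  motion:
    - {"travel": [1.6, -0.5, 0.3], "delta_rot": [0, -3, 0], "gripper": 1}
    - {"travel": [1.6, -0.5, 0.3], "delta_rot": [0, -3, 0], "gripper": 1}
    - {"travel": [1.6, 0, 0.3], "delta_rot": [0, -3, 0], "gripper": 1}
    - {"travel": [1.6, 0, 0.3], "delta_rot": [0, -3, 0], "gripper": 1}

```text
clock: 15.2
eef_pos: [553.2, 78.8, 144.9]
ee_rot: [2.332, 1.958, -0.16]
force: [8.6, -1.2, -6.3]
width: 25.1
grasp_force: 60.4
```

```bash
python3 log.py
```

```text
tilt-8.0 [ 1.9  7.9 29.9] [ 8.7  0.3 -6.3] Mx0.74
```

arm_command:
  motion:
    - {"travel": [1.6, 0, 0.3], "delta_rot": [0, -3, 0], "gripper": 1}
    - {"travel": [1.6, 0, 0.3], "delta_rot": [0, -3, 0], "gripper": 1}

```text
clock: 15.4
eef_pos: [553.7, 81.8, 143.8]
ee_rot: [2.274, 1.91, -0.277]
force: [9.0, -1.0, -5.6]
width: 25.4
grasp_force: 60.4
```

```bash
python3 log.py
```

```text
tilt-14.0 [ 1.9 10.9 28.8] [ 9.   0.5 -5.6] Mx0.82
```

arm_command:
  motion:
    - {"travel": [1.6, 0, 0.3], "delta_rot": [0, -3, 0], "gripper": 1}
    - {"travel": [1.6, 0, 0.3], "delta_rot": [0, -3, 0], "gripper": 1}

```text
clock: 15.6
eef_pos: [554.2, 84.7, 142.3]
ee_rot: [2.213, 1.859, -0.388]
force: [9.8, -1.9, -4.8]
width: 25.1
grasp_force: 60.5
```

```bash
python3 log.py
```

```text
tilt-20.0 [ 1.9 13.8 27.3] [10.  -0.2 -4.8] Mx0.93
```

arm_command:
  motion:
    - {"travel": [1.6, 0, 0.3], "delta_rot": [0, -3, 0], "gripper": 1}
    - {"travel": [1.6, 0, 0.3], "delta_rot": [0, -3, 0], "gripper": 1}

```text
clock: 15.8
eef_pos: [554.7, 87.4, 140.6]
ee_rot: [2.149, 1.805, -0.494]
force: [8.9, -1.1, -4.1]
width: 24.9
grasp_force: 60.6
```

```bash
python3 log.py
```

```text
tilt-26.0 [ 1.9 16.6 25.6] [ 9.   0.5 -4.1] Mx1.08
```

arm_command:
  motion:
    - {"travel": [1.6, 0, 0.3], "delta_rot": [0, -3, 0], "gripper": 1}
    - {"travel": [1.6, 0, 0.3], "delta_rot": [0, -3, 0], "gripper": 1}

```text
clock: 16.0
eef_pos: [555.2, 89.9, 138.5]
ee_rot: [2.082, 1.749, -0.595]
force: [10.8, -2.1, -3.1]
width: 25.6
grasp_force: 60.8
```

```bash
python3 log.py
```

```text
tilt-32.0 [ 2.  19.1 23.5] [11.  -0.2 -3.1] Mx1.11
```

arm_command:
  motion:
    - {"travel": [1.6, 0, 0.3], "delta_rot": [0, -3, 0], "gripper": 1}
    - {"travel": [1.6, 0, 0.3], "delta_rot": [0, -3, 0], "gripper": 1}

```text
clock: 16.2
eef_pos: [555.6, 92.2, 136.2]
ee_rot: [2.013, 1.691, -0.692]
force: [10.4, -1.6, -2.3]
width: 25.2
grasp_force: 60.8
```

```bash
python3 log.py
```

```text
tilt-38.0 [ 2.  21.4 21.2] [10.5  0.2 -2.3] Mx1.23
```

arm_command:
  motion:
    - {"travel": [1.6, 0, 0.3], "delta_rot": [0, -3, 0], "gripper": 1}
    - {"travel": [1.6, 0, 0.3], "delta_rot": [0, -3, 0], "gripper": 1}

```text
clock: 16.4
eef_pos: [556.0, 94.2, 133.7]
ee_rot: [1.941, 1.631, -0.783]
force: [11.6, -0.6, -1.5]
width: 25.7
grasp_force: 60.9
```

```bash
python3 log.py
```

```text
tilt-44.0 [ 2.  23.5 18.7] [11.5  1.4 -1.5] Mx1.30
```

arm_command:
  motion:
    - {"travel": [1.6, 0, 0.3], "delta_rot": [0, -3, 0], "gripper": 1}
    - {"travel": [1.6, 0, 0.3], "delta_rot": [0, -3, 0], "gripper": 1}

```text
clock: 16.6
eef_pos: [556.3, 96.0, 131.0]
ee_rot: [1.868, 1.57, -0.87]
force: [10.5, -1.7, -1.8]
width: 25.3
grasp_force: 61.0
```

```bash
python3 log.py
```

```text
tilt-50.0 [ 2.  25.3 16. ] [10.7  0.1 -1.8] Mx1.31
```

arm_command:
  motion:
    - {"travel": [-1.6, 1, -0.2], "delta_rot": [0, 3, 0], "gripper": 1}
    - {"travel": [-1.6, 1, -0.2], "delta_rot": [0, 3, 0], "gripper": 1}
    - {"travel": [-1.6, 0, -0.2], "delta_rot": [0, 3, 0], "gripper": 1}
    - {"travel": [-1.6, 0, -0.2], "delta_rot": [0, 3, 0], "gripper": 1}

```text
clock: 17.0
eef_pos: [555.9, 93.7, 134.5]
ee_rot: [2.015, 1.698, -0.689]
force: [6.4, 0.7, -7.3]
width: 25.2
grasp_force: 61.6
```

```bash
python3 log.py
```

```text
tilt-37.7 [ 2.1 22.9 19.5] [ 6.2  1.8 -7.3] Mx1.93
```

arm_command:
  motion:
    - {"travel": [-1.6, 0, -0.2], "delta_rot": [0, 3, 0], "gripper": 1}
    - {"travel": [-1.6, 0, -0.2], "delta_rot": [0, 3, 0], "gripper": 1}
    - {"travel": [-1.6, 0, -0.2], "delta_rot": [0, 3, 0], "gripper": 1}

```text
clock: 17.3
eef_pos: [555.3, 90.4, 138.1]
ee_rot: [2.119, 1.784, -0.542]
force: [5.6, 1.7, -7.4]
width: 25.3
grasp_force: 61.5
```

```bash
python3 log.py
```

```text
tilt-28.7 [ 2.  19.6 23.1] [ 5.3  2.6 -7.4] Mx1.80
```

arm_command:
  motion:
    - {"travel": [-1.6, 0, -0.2], "delta_rot": [0, 3, 0], "gripper": 1}
    - {"travel": [-1.6, 0, -0.2], "delta_rot": [0, 3, 0], "gripper": 1}
    - {"travel": [-1.6, 0, -0.2], "delta_rot": [0, 3, 0], "gripper": 1}

```text
clock: 17.6
eef_pos: [554.7, 86.6, 141.1]
ee_rot: [2.216, 1.865, -0.384]
force: [5.1, 2.8, -6.0]
width: 25.3
grasp_force: 61.5
```

```bash
python3 log.py
```

```text
tilt-19.7 [ 2.  15.8 26.1] [ 4.6  3.6 -6. ] Mx1.55
```

arm_command:
  motion:
    - {"travel": [-1.6, 0, -0.2], "delta_rot": [0, 3, 0], "gripper": 1}
    - {"travel": [-1.6, 0, -0.2], "delta_rot": [0, 3, 0], "gripper": 1}
    - {"travel": [-1.6, 0, -0.2], "delta_rot": [0, 3, 0], "gripper": 1}

```text
clock: 17.9
eef_pos: [553.9, 82.4, 143.5]
ee_rot: [2.306, 1.941, -0.215]
force: [4.2, 3.9, -4.8]
width: 25.5
grasp_force: 61.6
```

```bash
python3 log.py
```

```text
tilt-10.7 [ 1.9 11.5 28.5] [ 3.5  4.5 -4.8] Mx1.25
```

arm_command:
  motion:
    - {"travel": [-1.6, 0, -0.2], "delta_rot": [0, 3, 0], "gripper": 1}
    - {"travel": [-1.6, 0, -0.2], "delta_rot": [0, 3, 0], "gripper": 1}
    - {"travel": [-1.6, 0, -0.2], "delta_rot": [0, 3, 0], "gripper": 1}

```text
clock: 18.2
eef_pos: [553.1, 77.9, 145.2]
ee_rot: [2.389, 2.011, -0.034]
force: [2.9, 4.5, -3.8]
width: 25.0
grasp_force: 61.7
```

```bash
python3 log.py
```

```text
tilt-1.7 [ 1.9  6.9 30.2] [ 2.1  4.9 -3.8] Mx1.09
```

arm_command:
  motion:
    - {"travel": [-1.6, 0, -0.2], "delta_rot": [0, 3, 0], "gripper": 1}
    - {"travel": [-1.6, 0, -0.2], "delta_rot": [0, 3, 0], "gripper": 1}
    - {"travel": [-1.6, 0, -0.2], "delta_rot": [0, 3, 0], "gripper": 1}

```text
clock: 18.5
eef_pos: [552.2, 73.1, 146.1]
ee_rot: [-2.338, -1.967, -0.151]
force: [2.0, 5.4, -1.7]
width: 25.3
grasp_force: 61.8
```

```bash
python3 log.py
```

```text
tilt7.4 [ 1.9  2.1 31.1] [ 1.   5.7 -1.7] Mx0.81
```

arm_command:
  motion:
    - {"travel": [-1.6, 0, -0.2], "delta_rot": [0, 3, 0], "gripper": 1}
    - {"travel": [-1.6, 0, -0.2], "delta_rot": [0, 3, 0], "gripper": 1}
    - {"travel": [-1.6, 0, -0.2], "delta_rot": [0, 3, 0], "gripper": 1}

```text
clock: 18.8
eef_pos: [551.4, 68.3, 146.4]
ee_rot: [-2.25, -1.893, -0.324]
force: [0.6, 4.8, 0.5]
width: 25.3
grasp_force: 62.0
```

```bash
python3 log.py
```

```text
tilt16.4 [ 1.9 -2.8 31.4] [-0.3  4.9  0.5] Mx0.47
```

arm_command:
  motion:
    - {"travel": [-1.6, 0, -0.2], "delta_rot": [0, 3, 0], "gripper": 1}
    - {"travel": [-1.6, 0, -0.2], "delta_rot": [0, 3, 0], "gripper": 1}
    - {"travel": [-1.6, 0, -0.2], "delta_rot": [0, 3, 0], "gripper": 1}

```text
clock: 19.1
eef_pos: [550.4, 63.5, 145.8]
ee_rot: [-2.155, -1.813, -0.486]
force: [-0.8, 3.6, 2.2]
width: 25.0
grasp_force: 62.1
```

```bash
python3 log.py
```

```text
tilt25.4 [ 1.8 -7.7 30.8] [-1.4  3.4  2.2] Mx0.21
```

arm_command:
  motion:
    - {"travel": [-1.6, 0, -0.2], "delta_rot": [0, 3, 0], "gripper": 1}
    - {"travel": [-1.6, 0, -0.2], "delta_rot": [0, 3, 0], "gripper": 1}
    - {"travel": [-1.6, 0, -0.2], "delta_rot": [0, 3, 0], "gripper": 1}

```text
clock: 19.4
eef_pos: [549.6, 58.8, 144.4]
ee_rot: [-2.054, -1.728, -0.638]
force: [-2.6, 3.1, 4.8]
width: 25.3
grasp_force: 62.2
```

```bash
python3 log.py
python3 - <<'E'
from fit2 import *
r=load("log.jsonl");d=np.r_[-np.ones(8),np.ones(9)]
solve(r,d)
k=np.ones(17,bool);k[[0,8]]=0
solve(r[k],d[k])
E
```

```text
tilt34.4 [  1.8 -12.5  29.4] [-3.   2.6  4.8] Mx0.17
m 0.173 alpha(deg) -105.6 h 0.215 res [-0.16  0.06 -0.05  0.1  -0.    0.01  0.15  0.07 -0.04 -0.07 -0.11 -0.01
 -0.11  0.08  0.09 -0.02  0.08  0.06]
[[-12.15, -1.0, 0.01], [-18.17, -1.0, -0.2], [-24.2, -1.0, -0.08], [-30.31, -1.0, -0.22], [-36.39, -1.0, -0.1], [-42.48, -1.0, -0.1], [-48.59, -1.0, -0.22], [-54.73, -1.0, -0.13], [-45.06, 1.0, -0.05], [-35.85, 1.0, -0.04], [-26.73, 1.0, -0.02], [-17.64, 1.0, -0.14], [-8.6, 1.0, -0.05], [0.41, 1.0, -0.24], [9.37, 1.0, -0.26], [18.3, 1.0, -0.16], [27.25, 1.0, -0.25]]
m 0.232 alpha(deg) -104.5 h 0.224 res [ 0.03 -0.09  0.08 -0.03 -0.02  0.14  0.06 -0.05 -0.11 -0.01 -0.11  0.07
  0.07 -0.04  0.07  0.09]
[[-18.17, -1.0, -0.22], [-24.2, -1.0, -0.09], [-30.31, -1.0, -0.24], [-36.39, -1.0, -0.12], [-42.48, -1.0, -0.11], [-48.59, -1.0, -0.24], [-54.73, -1.0, -0.14], [-35.85, 1.0, -0.09], [-26.73, 1.0, -0.07], [-17.64, 1.0, -0.18], [-8.6, 1.0, -0.1], [0.41, 1.0, -0.29], [9.37, 1.0, -0.3], [18.3, 1.0, -0.19], [27.25, 1.0, -0.3]]
```

The force sensor has a small bias (about 0.5 N over a 0.25 m lever), and that skews the torque. I'll read the wheel angle from the yellow mark, then fit both runs together with the force bias as unknowns, using the free-air data to hold it.

```bash
mv log.jsonl runB.jsonl
cat > mark.py <<'E'
from h import *
HUB=HUB+1.7*X
def markangle(im):  # RGB full scene image
    hsv=cv2.cvtColor(im,cv2.COLOR_RGB2HSV)
    m=((hsv[...,0]>18)&(hsv[...,0]<33)&(hsv[...,1]>150)&(hsv[...,2]>90)).astype(np.uint8)
    w=np.zeros_like(m);cv2.fillPoly(w,[proj("scene",[HUB+13*X+68*(np.cos(a)*Z-np.sin(a)*Y) for a in np.linspace(0,6.28,60)]+[]).astype(int)],1)
    c=proj("scene",[HUB+21*X])[0]
    ys,xs=np.nonzero(m&w);o=[]
    for x,y in zip(xs,ys):
        O,d=ray("scene",(x,y));q=O+d*(((HUB+13*X-O)@X)/(d@X))-HUB;yy,zz=q@Y,q@Z;rr=np.hypot(yy,zz)
        if rr>30: o.append((np.degrees(np.arctan2(-yy,zz)),rr))
    return np.array(o)
if __name__=="__main__":
    a=cv2.imread("pics/scene0.png")[...,::-1].copy()
    b=a.copy();b[140:270,240:370]=cv2.resize(cv2.imread("pics/s3.png")[:,:390,::-1],(130,130))
    c=read_camera("scene");cv2.imwrite("pics/s4.png",c[:,:,::-1])
    for i in(a,b,c):
        o=markangle(i);print(len(o),o.round(0).tolist()[:14],np.median(o[:,0]) if len(o) else None)
E
python3 mark.py; python3 -c "
from h import *
s,_=rep()"
```

```text
3 [[-0.0, 68.0], [3.0, 64.0], [-0.0, 65.0]] -0.2583681165320352
4 [[-29.0, 70.0], [-31.0, 67.0], [-33.0, 69.0], [-29.0, 46.0]] -30.01804837245472
4 [[-38.0, 66.0], [-38.0, 61.0], [-39.0, 64.0], [-41.0, 66.0]] -38.63379206460314
t19.4 tcp-hub(stand) [  1.6 -13.5  28.9] toolz [ 0.002  0.568 -0.823] tooly [ 1.    -0.005 -0.001] F [0.22 5.12 9.56] M [ 2.218 -0.515 -0.122] w25.6 g62.6 q [ 0.26  0.47 -0.05  1.97 -0.77  0.9   0.6 ]
```

```bash
cat > joint.py <<'E'
from h import *;import json
from scipy.optimize import least_squares
H=HUB+1.7*X
def load(f,off,d):
    o=[]
    for l,dd in zip(open(f),d):
        s=json.loads(l);z=S@R.from_rotvec(s["ee_rot"]).as_matrix()[:,2];p=S@(np.array(s["eef_pos"])-H)/1e3;g=p-.019*z
        o.append([np.arctan2(-g[1],g[2])+np.radians(off),dd,*p[1:],*z[1:],*(S@np.array(s["force"]))[1:],(S@np.array(s["moment"]))[0]])
    return o
def fit(data,air,hub=True):
    D=np.array(data);A=np.array(air)
    def T(x,D):
        A_,B_,h,fy,fz,G,m0,hy=x;fy_=D[:,6]-fy;fz_=D[:,7]-fz;L=h-.019
        ry=D[:,2]-L*D[:,4]-hy;rz=D[:,3]-L*D[:,5]
        return D[:,8]-m0+G*D[:,4]+ry*fz_-rz*fy_
    def f(x):
        e=(T(x,D)-(x[0]*np.sin(D[:,0])+x[1]*np.cos(D[:,0])-.25*D[:,1]))/.12
        a=np.r_[(A[:,6]-x[3])/.5,(A[:,7]-x[4])/.5,(A[:,8]-x[6]+x[5]*A[:,4])/.05]
        return np.r_[e,a,(np.hypot(*x[:2])-.18)/.02,x[6]/.03,x[7]/.002,(x[2]-.2)/.05]
    o=least_squares(f,[-.05,-.17,.2,.3,.3,1.06,0,0],x_scale=[.1,.1,.1,.3,.3,1,.1,.001]);x=o.x
    C=np.linalg.inv(o.jac.T@o.jac);v=np.array([x[0],-x[1]]);  # d alpha = (A dB - B dA)/m^2
    j=np.array([-x[1],x[0]])/(x[0]**2+x[1]**2);sd=np.degrees(np.sqrt(j@C[:2,:2]@j))
    print("alpha",np.degrees(np.arctan2(x[1],x[0])).round(1),"+-",sd.round(1),"x",x.round(3),"chi2",(o.fun**2).sum().round(1),len(o.fun))
    return x
a=load("air.jsonl",0,[0]*4)
A=load("runA.jsonl",-1,[0]+[1]*4+[-1]*6)[1:];B=load("runB.jsonl",-66,[-1]*8+[1]*9)
if __name__=="__main__":
    fit(A+B,a);fit(A,a);fit(B,a);k=[i for i in range(17) if i not in(0,8)];fit(A+[B[i] for i in k],a)
E
python3 joint.py
```

```text
alpha -44.0 +- 19.0 x [ 1.190e-01 -1.150e-01  2.460e-01  2.830e-01  4.660e-01  1.052e+00
  2.700e-02 -1.000e-03] chi2 28.5 43
alpha -17.4 +- 26.7 x [ 0.17  -0.054  0.238  0.624  0.673  1.076  0.026  0.   ] chi2 10.7 26
alpha 65.5 +- 31.5 x [ 7.400e-02  1.620e-01  2.530e-01  6.210e-01  6.940e-01  1.077e+00
  2.400e-02 -1.000e-03] chi2 15.9 33
alpha -30.8 +- 20.0 x [ 1.43e-01 -8.50e-02  2.48e-01  3.31e-01  5.34e-01  1.06e+00  2.70e-02
 -1.00e-03] chi2 25.9 41
```

The lever amplifies force noise too much. A better way is to carry the wheel with the tool's orientation fixed and a light grip. The pads then pivot and add only a constant drag, and the torque follows from the tangential force at the pads alone (lever 50 mm). A full turn in one direction gives a clean sinusoid whatever the biases. I'll regrip at +45°.

arm_command:
  motion:
    - {"travel": [0, 0, 0], "delta_rot": [0, 0, 0], "gripper": -0.1}
    - {"travel": [0, 0, 0], "delta_rot": [0, 0, 0], "gripper": -0.1}
    - {"travel": [0, 0, 0], "delta_rot": [0, 0, 0], "gripper": -0.1}
    - {"travel": [0, 0, -20], "delta_rot": [0, 0, 0], "gripper": -0.1}
    - {"travel": [0, 0, -40], "delta_rot": [0, 0, 0], "gripper": -0.1}
    - {"travel": [0, 0, -30], "delta_rot": [0, 0, 0], "gripper": -0.1}

```text
clock: 20.05
eef_pos: [540.2, 8.2, 218.3]
ee_rot: [-2.057, -1.734, -0.628]
force: [1.3, -1.0, 0.4]
width: 46.6
grasp_force: 0.0
```

arm_command:
  motion:
    - {"travel": [0, 0, 0], "delta_rot": [0, -6.9, 0], "gripper": -0.1}
    - {"travel": [0, 0, 0], "delta_rot": [0, -6.9, 0], "gripper": -0.1}
    - {"travel": [0, 0, 0], "delta_rot": [0, -6.9, 0], "gripper": -0.1}
    - {"travel": [0, 0, 0], "delta_rot": [0, -6.9, 0], "gripper": -0.1}
    - {"travel": [0, 0, 0], "delta_rot": [0, -6.9, 0], "gripper": -0.1}
    - {"travel": [0, 0, 0], "delta_rot": [0, 0, 0], "gripper": -0.1}
    - {"travel": [0, 0, 0], "delta_rot": [0, 0, 0], "gripper": -0.1}
    - {"travel": [0, 0, 0], "delta_rot": [0, 0, 0], "gripper": -0.1}

```text
clock: 20.85
eef_pos: [540.0, 7.1, 216.8]
ee_rot: [2.402, 2.018, -0.011]
force: [-0.2, 0.8, 0.2]
width: 47.3
grasp_force: 0.0
```

```bash
python3 -c "
from h import *
from mark import markangle
rep(); print(np.median(markangle(read_camera('scene'))[:,0]))
F=[]
for i in range(12): read_camera('top'); s=observe();F.append(np.r_[S@s['force'],S@s['moment']])
print(np.mean(F,0).round(3),np.std(F,0).round(3)); rep()"
```

```text
t20.9 tcp-hub(stand) [  1.  -65.1 101.8] toolz [-0.001 -0.008 -1.   ] tooly [ 1.    -0.003 -0.001] F [-0.34  0.74  0.15] M [0.01  0.011 0.002] w47.3 g0.0 q [-0.14  0.29  0.09  1.86 -0.02  1.   -0.22]
-37.566825860390395
[-0.222  0.143 -0.097  0.018 -0.    -0.012] [0.356 0.377 0.481 0.026 0.03  0.026]
t21.5 tcp-hub(stand) [  1.4 -63.2 102.3] toolz [ 0.    -0.009 -1.   ] tooly [ 1.    -0.001  0.   ] F [-0.34 -0.02 -0.62] M [ 0.039 -0.028 -0.006] w47.0 g0.0 q [-0.15  0.29  0.09  1.85 -0.02  1.   -0.22]
```

arm_command:
  motion:
    - {"travel": [28, 0.6, 0], "delta_rot": [0, 0, 0], "gripper": -0.1}
    - {"travel": [0, 0, 18], "delta_rot": [0, 0, 0], "gripper": -0.1}
    - {"travel": [0, 0, 18], "delta_rot": [0, 0, 0], "gripper": -0.1}
    - {"travel": [0, 0, 18], "delta_rot": [0, 0, 0], "gripper": -0.1}
    - {"travel": [0, 0, 16], "delta_rot": [0, 0, 0], "gripper": -0.1}
    - {"travel": [0, 0, 16], "delta_rot": [0, 0, 0], "gripper": -0.1}
    - {"travel": [0, 0, 0], "delta_rot": [0, 0, 0], "gripper": -0.1}
    - {"travel": [0, 0, 0], "delta_rot": [0, 0, 0], "gripper": -0.1}

```text
clock: 22.3
eef_pos: [545.8, 35.7, 131.1]
ee_rot: [2.399, 2.02, -0.011]
force: [0.1, -0.3, 0.7]
width: 46.7
grasp_force: 0.0
```

```bash
python3 -c "
from h import *
rep()"
```

```text
t22.3 tcp-hub(stand) [  1.9 -35.9  16.1] toolz [-0.001 -0.009 -1.   ] tooly [ 1.    -0.001 -0.001] F [ 0.19 -0.28  0.72] M [-0.016 -0.023  0.03 ] w46.7 g0.0 q [-0.18  0.41  0.07  1.91 -0.03  0.83 -0.27]
```

arm_command:
  motion:
    - {"travel": [0, 0, 0], "delta_rot": [0, 0, 0], "gripper": 0.3}
    - {"travel": [0, 0, 0], "delta_rot": [0, 0, 0], "gripper": 1}
    - {"travel": [0, 0, 0], "delta_rot": [0, 0, 0], "gripper": 1}
    - {"travel": [0, 0, 0], "delta_rot": [0, 0, 0], "gripper": 1}
  newtons: 30

```text
clock: 22.7
eef_pos: [545.5, 35.8, 132.1]
ee_rot: [2.4, 2.02, -0.01]
force: [-3.7, 0.9, 4.6]
width: 25.6
grasp_force: 30.8
```

```bash
python3 -c "
from h import *
rep()"
```

```text
t22.7 tcp-hub(stand) [  1.6 -35.8  17.1] toolz [-0.    -0.008 -1.   ] tooly [ 1.    -0.002 -0.   ] F [-3.83  0.29  4.57] M [-0.052  0.841 -0.255] w25.6 g30.8 q [-0.18  0.41  0.07  1.91 -0.03  0.83 -0.27]
```

arm_command:
  motion:
    - {"travel": [3.2, 0, -2.9], "delta_rot": [0, 0, 0], "gripper": 1}
    - {"travel": [3.5, 0, -2.7], "delta_rot": [0, 0, 0], "gripper": 1}
    - {"travel": [3.7, 0, -2.3], "delta_rot": [0, 0, 0], "gripper": 1}
    - {"travel": [3.9, 0, -2.0], "delta_rot": [0, 0, 0], "gripper": 1}

```text
clock: 23.1
eef_pos: [547.5, 47.7, 140.2]
ee_rot: [2.4, 2.018, -0.016]
force: [-0.2, -6.4, -7.5]
width: 25.9
grasp_force: 30.0
```

```bash
python3 log.py
```

```text
tilt-0.7 [  1.5 -23.8  25.2] [ 0.9 -6.3 -7.5] Mx-1.60
```

arm_command:
  motion:
    - {"travel": [4.0, 0, -1.7], "delta_rot": [0, 0, 0], "gripper": 1}
    - {"travel": [4.2, 0, -1.3], "delta_rot": [0, 0, 0], "gripper": 1}

```text
clock: 23.3
eef_pos: [548.9, 55.3, 143.2]
ee_rot: [2.4, 2.017, -0.016]
force: [-0.3, -7.4, -5.5]
width: 25.5
grasp_force: 29.9
```

```bash
python3 log.py
```

```text
tilt-0.7 [  1.7 -16.1  28.2] [ 0.9 -7.3 -5.5] Mx-1.83
```

arm_command:
  motion:
    - {"travel": [4.3, 0, -0.9], "delta_rot": [0, 0, 0], "gripper": 1}
    - {"travel": [4.3, 0, -0.6], "delta_rot": [0, 0, 0], "gripper": 1}

```text
clock: 23.5
eef_pos: [550.3, 63.3, 144.9]
ee_rot: [2.4, 2.016, -0.017]
force: [-2.3, -8.9, -3.0]
width: 25.3
grasp_force: 29.7
```

```bash
python3 log.py
```

```text
tilt-0.7 [ 1.7 -8.  29.9] [-0.7 -9.1 -3. ] Mx-2.01
```

arm_command:
  motion:
    - {"travel": [4.4, 0, -0.2], "delta_rot": [0, 0, 0], "gripper": 1}
    - {"travel": [4.4, 0, 0.2], "delta_rot": [0, 0, 0], "gripper": 1}

```text
clock: 23.7
eef_pos: [551.8, 71.8, 145.2]
ee_rot: [2.4, 2.016, -0.017]
force: [-2.8, -7.8, 0.2]
width: 25.9
grasp_force: 30.1
```

```bash
python3 log.py
```

```text
tilt-0.7 [ 1.8  0.7 30.2] [-1.4 -8.1  0.2] Mx-2.18
```

arm_command:
  motion:
    - {"travel": [4.3, 0, 0.6], "delta_rot": [0, 0, 0], "gripper": 1}
    - {"travel": [4.3, 0, 0.9], "delta_rot": [0, 0, 0], "gripper": 1}

```text
clock: 23.9
eef_pos: [553.5, 80.3, 144.0]
ee_rot: [2.4, 2.016, -0.016]
force: [-5.2, -9.3, 2.8]
width: 25.9
grasp_force: 30.7
```

```bash
python3 log.py
```

```text
tilt-0.7 [ 1.9  9.4 29. ] [ -3.5 -10.    2.8] Mx-2.29
```

arm_command:
  motion:
    - {"travel": [4.2, 0, 1.3], "delta_rot": [0, 0, 0], "gripper": 1}
    - {"travel": [4.0, 0, 1.7], "delta_rot": [0, 0, 0], "gripper": 1}

```text
clock: 24.1
eef_pos: [554.9, 88.8, 141.3]
ee_rot: [2.4, 2.016, -0.016]
force: [-5.7, -7.5, 5.6]
width: 25.8
grasp_force: 31.7
```

```bash
python3 log.py
```

```text
tilt-0.7 [ 1.9 17.9 26.3] [-4.4 -8.3  5.6] Mx-2.18
```

arm_command:
  motion:
    - {"travel": [3.9, 0, 2.0], "delta_rot": [0, 0, 0], "gripper": 1}
    - {"travel": [3.7, 0, 2.3], "delta_rot": [0, 0, 0], "gripper": 1}

```text
clock: 24.3
eef_pos: [556.4, 96.7, 137.2]
ee_rot: [2.4, 2.017, -0.015]
force: [-5.8, -6.7, 7.5]
width: 25.4
grasp_force: 32.3
```

```bash
python3 log.py
```

```text
tilt-0.7 [ 2.  26.  22.2] [-4.6 -7.6  7.5] Mx-1.98
```

arm_command:
  motion:
    - {"travel": [3.5, 0, 2.7], "delta_rot": [0, 0, 0], "gripper": 1}
    - {"travel": [3.2, 0, 2.9], "delta_rot": [0, 0, 0], "gripper": 1}

```text
clock: 24.5
eef_pos: [557.7, 103.9, 131.8]
ee_rot: [2.4, 2.017, -0.013]
force: [-6.0, -6.1, 9.0]
width: 25.7
grasp_force: 32.8
```

```bash
python3 log.py; python3 -c "
from mark import *
print(np.median(markangle(read_camera('scene'))[:,0]))
import json
for l in open('log.jsonl'):
    s=json.loads(l);z=S@R.from_rotvec(s['ee_rot']).as_matrix()[:,2];g=S@(np.array(s['eef_pos'])-HUB)-19*z;F=S@np.array(s['force']);print(np.degrees(np.arctan2(-g[1],g[2])).round(1),np.hypot(g[1],g[2]).round(1),'T',(np.cross(g,F)[0]/1e3).round(3))"
```

```text
tilt-0.6 [ 2.1 33.3 16.8] [-4.9 -7.   9. ] Mx-1.83Traceback (most recent call last):
  File "<string>", line 3, in <module>
    print(np.median(markangle(read_camera('scene'))[:,0]))
                    ~~~~~~~~~~~~~~~~~~~~~~~~~~~~~~~^^^^^
IndexError: too many indices for array: array is 1-dimensional, but 2 were indexed
```

arm_command:
  motion:
    - {"travel": [0, 0, 0], "delta_rot": [0, 0, 0], "gripper": -0.1}
    - {"travel": [0, 0, 0], "delta_rot": [0, 0, 0], "gripper": -0.1}
    - {"travel": [0, 0, 0], "delta_rot": [0, 0, 0], "gripper": -0.1}
    - {"travel": [0, 0, -30], "delta_rot": [0, 0, 0], "gripper": -0.1}
    - {"travel": [0, 0, -35], "delta_rot": [0, 0, 0], "gripper": -0.1}
    - {"travel": [-35, 0, 0], "delta_rot": [0, 0, 0], "gripper": -0.1}
    - {"travel": [-36, 0, 0], "delta_rot": [0, 0, 0], "gripper": -0.1}
    - {"travel": [0, 0, 0], "delta_rot": [0, 0, 0], "gripper": -0.1}

```text
clock: 25.35
eef_pos: [545.7, 30.2, 196.7]
ee_rot: [2.404, 2.01, -0.012]
force: [0.8, -0.5, 0.6]
width: 47.1
grasp_force: 0.0
```

arm_command:
  motion:
    - {"travel": [0, 0, 0], "delta_rot": [0, 0, 0], "gripper": -0.1}
    - {"travel": [0, 0, 16], "delta_rot": [0, 0, 0], "gripper": -0.1}
    - {"travel": [0, 0, 16], "delta_rot": [0, 0, 0], "gripper": -0.1}
    - {"travel": [0, 0, 16], "delta_rot": [0, 0, 0], "gripper": -0.1}
    - {"travel": [0, 0, 17], "delta_rot": [0, 0, 0], "gripper": -0.1}
    - {"travel": [0, 0, 0], "delta_rot": [0, 0, 0], "gripper": -0.1}
    - {"travel": [0, 0, 0], "delta_rot": [0, 0, 0], "gripper": -0.1}

```text
clock: 26.05
eef_pos: [545.9, 36.8, 130.9]
ee_rot: [2.398, 2.022, -0.011]
force: [-0.5, 0.3, 0.2]
width: 47.0
grasp_force: 0.0
```

```bash
mv log.jsonl c1.jsonl; python3 -c "
from h import *
rep()"
```

```text
t26.1 tcp-hub(stand) [  1.8 -34.7  15.9] toolz [-0.001 -0.008 -1.   ] tooly [ 1.     0.001 -0.001] F [-0.53  0.23  0.23] M [ 0.015 -0.06   0.017] w47.0 g0.0 q [-0.18  0.41  0.08  1.91 -0.03  0.83 -0.26]
```

arm_command:
  motion:
    - {"travel": [0, 0, 0], "delta_rot": [0, 0, 0], "gripper": 0.3}
    - {"travel": [0, 0, 0], "delta_rot": [0, 0, 0], "gripper": 1}
    - {"travel": [0, 0, 0], "delta_rot": [0, 0, 0], "gripper": 1}
    - {"travel": [0, 0, 0], "delta_rot": [0, 0, 0], "gripper": 1}

```text
clock: 26.45
eef_pos: [545.5, 36.2, 132.0]
ee_rot: [2.4, 2.02, -0.01]
force: [-4.7, 0.9, 6.4]
width: 25.4
grasp_force: 31.0
```

```bash
python3 -c "
from h import *
rep()
cv2.imwrite('pics/s5.png',cv2.resize(read_camera('scene')[160:270,240:350,::-1],None,fx=4,fy=4))
import json
for l in open('c1.jsonl'):
    s=json.loads(l);z=S@R.from_rotvec(s['ee_rot']).as_matrix()[:,2];g=S@(np.array(s['eef_pos'])-HUB)-19*z;F=S@np.array(s['force']);print(np.degrees(np.arctan2(-g[1],g[2])).round(1),np.hypot(g[1],g[2]).round(1),'T',(np.cross(g,F)[0]/1e3).round(3))"
```

```text
t26.4 tcp-hub(stand) [  1.6 -35.4  17. ] toolz [-0.    -0.008 -1.   ] tooly [ 1.    -0.001 -0.   ] F [-4.77  0.05  6.39] M [ 0.258  0.962 -0.207] w25.4 g31.0 q [-0.18  0.41  0.08  1.91 -0.03  0.83 -0.26]
28.1 50.1 T 0.455
18.6 49.8 T 0.433
9.0 49.5 T 0.469
-1.1 49.2 T 0.399
-11.4 48.9 T 0.507
-21.9 48.8 T 0.477
-32.5 48.9 T 0.511
-43.1 49.1 T 0.552
```

View pics/s5.png

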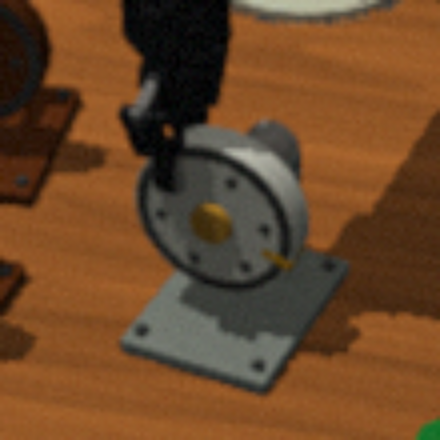

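The wheel turned as intended: the mark is now at lower right, crop (277,258), near -120°. Torque rose smoothly from 0.45 to 0.55 N m. Next is sweep 2.

arm_command:
  motion:
    - {"travel": [3.2, 0, -2.9], "delta_rot": [0, 0, 0], "gripper": 1}
    - {"travel": [3.5, 0, -2.7], "delta_rot": [0, 0, 0], "gripper": 1}
    - {"travel": [3.7, 0, -2.3], "delta_rot": [0, 0, 0], "gripper": 1}
    - {"travel": [3.9, 0, -2.0], "delta_rot": [0, 0, 0], "gripper": 1}

```text
clock: 26.9
eef_pos: [547.3, 46.4, 139.5]
ee_rot: [2.4, 2.016, -0.018]
force: [1.1, -8.1, -10.6]
width: 25.8
grasp_force: 30.3
```

```bash
python3 log.py
```

```text
tilt-0.7 [  1.6 -25.   24.5] [  2.4  -7.8 -10.6] Mx-1.85
```

arm_command:
  motion:
    - {"travel": [4.0, 0, -1.7], "delta_rot": [0, 0, 0], "gripper": 1}
    - {"travel": [4.2, 0, -1.3], "delta_rot": [0, 0, 0], "gripper": 1}

```text
clock: 27.1
eef_pos: [548.5, 53.5, 142.6]
ee_rot: [2.4, 2.015, -0.019]
force: [-1.4, -9.9, -8.1]
width: 25.7
grasp_force: 30.3
```

```bash
python3 log.py
```

```text
tilt-0.8 [  1.6 -17.9  27.6] [  0.3 -10.   -8.1] Mx-2.30
```

arm_command:
  motion:
    - {"travel": [4.3, 0, -0.9], "delta_rot": [0, 0, 0], "gripper": 1}
    - {"travel": [4.3, 0, -0.6], "delta_rot": [0, 0, 0], "gripper": 1}

```text
clock: 27.3
eef_pos: [549.9, 61.1, 144.4]
ee_rot: [2.401, 2.014, -0.021]
force: [-2.4, -11.8, -2.6]
width: 26.0
grasp_force: 30.3
```

```bash
python3 log.py
```

```text
tilt-0.9 [  1.7 -10.2  29.4] [ -0.4 -12.1  -2.6] Mx-2.74
```

arm_command:
  motion:
    - {"travel": [4.4, 0, -0.2], "delta_rot": [0, 0, 0], "gripper": 1}
    - {"travel": [4.4, 0, 0.2], "delta_rot": [0, 0, 0], "gripper": 1}

```text
clock: 27.5
eef_pos: [551.4, 69.5, 144.9]
ee_rot: [2.401, 2.014, -0.021]
force: [-4.8, -12.4, 1.6]
width: 25.6
grasp_force: 31.0
```

```bash
python3 log.py
```

```text
tilt-0.9 [ 1.8 -1.7 29.9] [ -2.6 -13.    1.6] Mx-2.88
```

arm_command:
  motion:
    - {"travel": [4.3, 0, 0.6], "delta_rot": [0, 0, 0], "gripper": 1}
    - {"travel": [4.3, 0, 0.9], "delta_rot": [0, 0, 0], "gripper": 1}

```text
clock: 27.7
eef_pos: [553.0, 78.1, 143.9]
ee_rot: [2.401, 2.014, -0.02]
force: [-6.1, -10.7, 6.3]
width: 25.5
grasp_force: 31.9
```

```bash
python3 log.py
```

```text
tilt-0.9 [ 1.8  7.1 28.9] [ -4.2 -11.6   6.3] Mx-2.85
```

arm_command:
  motion:
    - {"travel": [4.2, 0, 1.3], "delta_rot": [0, 0, 0], "gripper": 1}
    - {"travel": [4.0, 0, 1.7], "delta_rot": [0, 0, 0], "gripper": 1}

```text
clock: 27.9
eef_pos: [554.6, 86.7, 141.3]
ee_rot: [2.401, 2.014, -0.019]
force: [-7.8, -9.9, 8.7]
width: 25.7
grasp_force: 33.1
```

```bash
python3 log.py
```

```text
tilt-0.8 [ 1.9 15.9 26.3] [ -6.  -11.1   8.7] Mx-2.67
```

arm_command:
  motion:
    - {"travel": [3.9, 0, 2.0], "delta_rot": [0, 0, 0], "gripper": 1}
    - {"travel": [3.7, 0, 2.3], "delta_rot": [0, 0, 0], "gripper": 1}

```text
clock: 28.1
eef_pos: [556.1, 94.9, 137.3]
ee_rot: [2.4, 2.015, -0.017]
force: [-8.2, -9.5, 11.4]
width: 25.6
grasp_force: 33.7
```

```bash
python3 log.py
```

```text
tilt-0.8 [ 2.  24.2 22.3] [ -6.4 -10.8  11.4] Mx-2.46
```

arm_command:
  motion:
    - {"travel": [3.5, 0, 2.7], "delta_rot": [0, 0, 0], "gripper": 1}
    - {"travel": [3.2, 0, 2.9], "delta_rot": [0, 0, 0], "gripper": 1}

```text
clock: 28.3
eef_pos: [557.4, 102.3, 132.0]
ee_rot: [2.4, 2.016, -0.016]
force: [-7.7, -7.4, 13.6]
width: 25.9
grasp_force: 34.2
```

```bash
python3 log.py; mv log.jsonl c2.jsonl
```

```text
tilt-0.7 [ 2.1 31.7 17. ] [-6.3 -8.5 13.6] Mx-2.19
```

arm_command:
  motion:
    - {"travel": [0, 0, 0], "delta_rot": [0, 0, 0], "gripper": -0.1}
    - {"travel": [0, 0, 0], "delta_rot": [0, 0, 0], "gripper": -0.1}
    - {"travel": [0, 0, 0], "delta_rot": [0, 0, 0], "gripper": -0.1}
    - {"travel": [0, 0, -30], "delta_rot": [0, 0, 0], "gripper": -0.1}
    - {"travel": [0, 0, -35], "delta_rot": [0, 0, 0], "gripper": -0.1}
    - {"travel": [-35, 0, 0], "delta_rot": [0, 0, 0], "gripper": -0.1}
    - {"travel": [-36, 0, 0], "delta_rot": [0, 0, 0], "gripper": -0.1}
    - {"travel": [0, 0, 0], "delta_rot": [0, 0, 0], "gripper": -0.1}

```text
clock: 29.1
eef_pos: [545.8, 30.1, 196.7]
ee_rot: [2.404, 2.01, -0.012]
force: [-0.9, 0.3, 0.1]
width: 47.2
grasp_force: 0.0
```

arm_command:
  motion:
    - {"travel": [0, 0, 0], "delta_rot": [0, 0, 0], "gripper": -0.1}
    - {"travel": [0, 0, 16], "delta_rot": [0, 0, 0], "gripper": -0.1}
    - {"travel": [0, 0, 16], "delta_rot": [0, 0, 0], "gripper": -0.1}
    - {"travel": [0, 0, 16], "delta_rot": [0, 0, 0], "gripper": -0.1}
    - {"travel": [0, 0, 17], "delta_rot": [0, 0, 0], "gripper": -0.1}
    - {"travel": [0, 0, 0], "delta_rot": [0, 0, 0], "gripper": -0.1}
    - {"travel": [0, 0, 0], "delta_rot": [0, 0, 0], "gripper": -0.1}

```text
clock: 29.8
eef_pos: [545.9, 36.8, 130.9]
ee_rot: [2.398, 2.022, -0.011]
force: [0.5, -0.0, 0.5]
width: 47.2
grasp_force: 0.0
```

arm_command:
  motion:
    - {"travel": [0, 0, 0], "delta_rot": [0, 0, 0], "gripper": 0.3}
    - {"travel": [0, 0, 0], "delta_rot": [0, 0, 0], "gripper": 1}
    - {"travel": [0, 0, 0], "delta_rot": [0, 0, 0], "gripper": 1}
    - {"travel": [0, 0, 0], "delta_rot": [0, 0, 0], "gripper": 1}

```text
clock: 30.2
eef_pos: [545.5, 36.1, 131.9]
ee_rot: [2.4, 2.02, -0.01]
force: [-5.4, 1.2, 7.0]
width: 25.7
grasp_force: 31.5
```

```bash
cat > show.py <<'E'
import sys,json
from h import *
for f in sys.argv[1:]:
  for l in open(f):
    s=json.loads(l);z=S@R.from_rotvec(s['ee_rot']).as_matrix()[:,2];g=S@(np.array(s['eef_pos'])-HUB)-19*z;F=S@np.array(s['force']);print(np.degrees(np.arctan2(-g[1],g[2])).round(1),np.hypot(g[1],g[2]).round(1),'T',(np.cross(g,F)[0]/1e3).round(3))
E
python3 -c "
from h import *
rep()"; python3 show.py c2.jsonl
```

```text
t30.2 tcp-hub(stand) [  1.6 -35.6  16.9] toolz [-0.    -0.008 -1.   ] tooly [ 1.    -0.001 -0.   ] F [-5.52  0.27  6.98] M [ 0.317  0.991 -0.26 ] w25.7 g31.5 q [-0.19  0.41  0.08  1.91 -0.03  0.83 -0.26]
29.7 50.1 T 0.601
20.7 49.8 T 0.608
11.5 49.4 T 0.61
1.6 49.0 T 0.636
-8.8 48.5 T 0.603
-19.6 48.1 T 0.643
-30.6 48.0 T 0.725
-41.6 48.2 T 0.742
```

Great data. The torque is still rising (0.60 to 0.74 N m), so on to sweep 3.

arm_command:
  motion:
    - {"travel": [3.2, 0, -2.9], "delta_rot": [0, 0, 0], "gripper": 1}
    - {"travel": [3.5, 0, -2.7], "delta_rot": [0, 0, 0], "gripper": 1}
    - {"travel": [3.7, 0, -2.3], "delta_rot": [0, 0, 0], "gripper": 1}
    - {"travel": [3.9, 0, -2.0], "delta_rot": [0, 0, 0], "gripper": 1}

```text
clock: 30.6
eef_pos: [547.0, 45.1, 138.8]
ee_rot: [2.4, 2.015, -0.02]
force: [1.3, -10.2, -13.4]
width: 25.7
grasp_force: 30.7
```

```bash
python3 log.py
```

```text
tilt-0.8 [  1.5 -26.4  23.8] [  3.   -9.8 -13.4] Mx-2.22
```

arm_command:
  motion:
    - {"travel": [4.0, 0, -1.7], "delta_rot": [0, 0, 0], "gripper": 1}
    - {"travel": [4.2, 0, -1.3], "delta_rot": [0, 0, 0], "gripper": 1}

```text
clock: 30.8
eef_pos: [548.2, 51.8, 142.0]
ee_rot: [2.401, 2.013, -0.022]
force: [-0.2, -12.9, -8.8]
width: 25.3
grasp_force: 30.9
```

```bash
python3 log.py
```

```text
tilt-0.9 [  1.6 -19.6  27. ] [  2.  -12.8  -8.8] Mx-2.77
```

arm_command:
  motion:
    - {"travel": [4.3, 0, -0.9], "delta_rot": [0, 0, 0], "gripper": 1}
    - {"travel": [4.3, 0, -0.6], "delta_rot": [0, 0, 0], "gripper": 1}

```text
clock: 31.0
eef_pos: [549.6, 59.3, 143.9]
ee_rot: [2.401, 2.012, -0.024]
force: [-4.1, -13.3, -2.8]
width: 25.9
grasp_force: 31.3
```

```bash
python3 log.py
```

```text
tilt-1.0 [  1.6 -12.   28.9] [ -1.8 -13.8  -2.8] Mx-3.31
```

arm_command:
  motion:
    - {"travel": [4.4, 0, -0.2], "delta_rot": [0, 0, 0], "gripper": 1}
    - {"travel": [4.4, 0, 0.2], "delta_rot": [0, 0, 0], "gripper": 1}

```text
clock: 31.2
eef_pos: [551.1, 67.6, 144.6]
ee_rot: [2.401, 2.012, -0.024]
force: [-5.7, -14.1, 3.1]
width: 25.6
grasp_force: 32.2
```

```bash
python3 log.py
```

```text
tilt-1.0 [ 1.7 -3.5 29.6] [ -3.2 -14.9   3.1] Mx-3.44
```

arm_command:
  motion:
    - {"travel": [4.3, 0, 0.6], "delta_rot": [0, 0, 0], "gripper": 1}
    - {"travel": [4.3, 0, 0.9], "delta_rot": [0, 0, 0], "gripper": 1}

```text
clock: 31.4
eef_pos: [552.7, 76.5, 143.7]
ee_rot: [2.401, 2.012, -0.023]
force: [-7.3, -13.4, 7.0]
width: 25.7
grasp_force: 33.3
```

```bash
python3 log.py
```

```text
tilt-1.0 [ 1.8  5.5 28.7] [ -4.9 -14.5   7. ] Mx-3.32
```

arm_command:
  motion:
    - {"travel": [4.2, 0, 1.3], "delta_rot": [0, 0, 0], "gripper": 1}
    - {"travel": [4.0, 0, 1.7], "delta_rot": [0, 0, 0], "gripper": 1}

```text
clock: 31.6
eef_pos: [554.4, 85.5, 141.1]
ee_rot: [2.401, 2.013, -0.021]
force: [-8.4, -13.0, 10.8]
width: 25.8
grasp_force: 34.5
```

```bash
python3 log.py
```

```text
tilt-0.9 [ 1.9 14.6 26.1] [ -6.  -14.2  10.8] Mx-3.07
```

arm_command:
  motion:
    - {"travel": [3.9, 0, 2.0], "delta_rot": [0, 0, 0], "gripper": 1}
    - {"travel": [3.7, 0, 2.3], "delta_rot": [0, 0, 0], "gripper": 1}

```text
clock: 31.8
eef_pos: [555.9, 94.0, 137.1]
ee_rot: [2.401, 2.014, -0.019]
force: [-8.5, -10.0, 12.8]
width: 25.7
grasp_force: 35.0
```

```bash
python3 log.py
```

```text
tilt-0.8 [ 2.  23.2 22.1] [ -6.7 -11.3  12.8] Mx-2.67
```

arm_command:
  motion:
    - {"travel": [3.5, 0, 2.7], "delta_rot": [0, 0, 0], "gripper": 1}
    - {"travel": [3.2, 0, 2.9], "delta_rot": [0, 0, 0], "gripper": 1}

```text
clock: 32.0
eef_pos: [557.3, 101.5, 131.8]
ee_rot: [2.4, 2.015, -0.017]
force: [-7.5, -8.2, 13.3]
width: 25.7
grasp_force: 35.4
```

```bash
python3 log.py; mv log.jsonl c3.jsonl
```

```text
tilt-0.8 [ 2.1 30.9 16.8] [-6.  -9.3 13.3] Mx-2.37
```

arm_command:
  motion:
    - {"travel": [0, 0, 0], "delta_rot": [0, 0, 0], "gripper": -0.1}
    - {"travel": [0, 0, 0], "delta_rot": [0, 0, 0], "gripper": -0.1}
    - {"travel": [0, 0, 0], "delta_rot": [0, 0, 0], "gripper": -0.1}
    - {"travel": [0, 0, -30], "delta_rot": [0, 0, 0], "gripper": -0.1}
    - {"travel": [0, 0, -35], "delta_rot": [0, 0, 0], "gripper": -0.1}
    - {"travel": [-35, 0, 0], "delta_rot": [0, 0, 0], "gripper": -0.1}
    - {"travel": [-36, 0, 0], "delta_rot": [0, 0, 0], "gripper": -0.1}
    - {"travel": [0, 0, 0], "delta_rot": [0, 0, 0], "gripper": -0.1}

```text
clock: 32.8
eef_pos: [545.8, 30.0, 196.6]
ee_rot: [2.404, 2.01, -0.012]
force: [0.3, -0.2, 0.6]
width: 46.6
grasp_force: 0.0
```

arm_command:
  motion:
    - {"travel": [0, 0, 0], "delta_rot": [0, 0, 0], "gripper": -0.1}
    - {"travel": [0, 0, 16], "delta_rot": [0, 0, 0], "gripper": -0.1}
    - {"travel": [0, 0, 16], "delta_rot": [0, 0, 0], "gripper": -0.1}
    - {"travel": [0, 0, 16], "delta_rot": [0, 0, 0], "gripper": -0.1}
    - {"travel": [0, 0, 17], "delta_rot": [0, 0, 0], "gripper": -0.1}
    - {"travel": [0, 0, 0], "delta_rot": [0, 0, 0], "gripper": -0.1}
    - {"travel": [0, 0, 0], "delta_rot": [0, 0, 0], "gripper": -0.1}

```text
clock: 33.5
eef_pos: [545.9, 36.8, 130.9]
ee_rot: [2.398, 2.022, -0.011]
force: [0.3, -0.3, 0.4]
width: 47.2
grasp_force: 0.0
```

arm_command:
  motion:
    - {"travel": [0, 0, 0], "delta_rot": [0, 0, 0], "gripper": 0.3}
    - {"travel": [0, 0, 0], "delta_rot": [0, 0, 0], "gripper": 1}
    - {"travel": [0, 0, 0], "delta_rot": [0, 0, 0], "gripper": 1}
    - {"travel": [0, 0, 0], "delta_rot": [0, 0, 0], "gripper": 1}

```text
clock: 33.9
eef_pos: [545.5, 36.1, 131.8]
ee_rot: [2.4, 2.02, -0.01]
force: [-5.6, 1.0, 6.1]
width: 25.9
grasp_force: 31.6
```

```bash
python3 -c "
from mark import *
rep();print(markangle(read_camera('scene')).round(1).tolist())"; python3 show.py c3.jsonl
```

```text
t33.9 tcp-hub(stand) [  1.6 -35.6  16.8] toolz [-0.    -0.008 -1.   ] tooly [ 1.    -0.001 -0.   ] F [-5.72 -0.01  6.15] M [ 0.259  0.964 -0.222] w25.9 g31.6 q [-0.19  0.41  0.09  1.91 -0.04  0.83 -0.26]
[[119.5, 61.3]]
31.4 50.2 T 0.772
22.7 49.8 T 0.757
13.7 49.3 T 0.697
3.8 48.7 T 0.713
-7.0 48.0 T 0.731
-18.3 47.5 T 0.801
-29.7 47.4 T 0.766
-41.1 47.5 T 0.746
```

```bash
python3 -c "
from mark import *
def ang(u):
    O,d=ray('scene',u);q=O+d*(((HUB+13*X-O)@X)/(d@X))-HUB;return np.degrees(np.arctan2(-q@Y,q@Z)),np.hypot(q@Y,q@Z)
print(ang((309.3,224.5)))
c=read_camera('scene');cv2.imwrite('pics/s6.png',cv2.resize(c[160:270,240:350,::-1],None,fx=5,fy=5,interpolation=cv2.INTER_CUBIC))
for a in range(0,360,30): print(a,proj('scene',[HUB+13*X+62*(np.cos(np.radians(a))*Z-np.sin(np.radians(a))*Y)]).round(1)[0]*1-[240,160],end=' ')
"
```

```text
(np.float64(-108.55824610412597), np.float64(53.63679259315788))
0 [52.9 37.8] 30 [43.1 37.6] 60 [36.2 42.1] 90 [34.  50.1] 120 [36.9 59.2] 150 [44.  67.2] 180 [53.5 72.1] 210 [63.  72.6] 240 [70.2 68.6] 270 [72.9 60.8] 300 [70.3 51.3] 330 [63.  42.8]
```

View pics/s6.png

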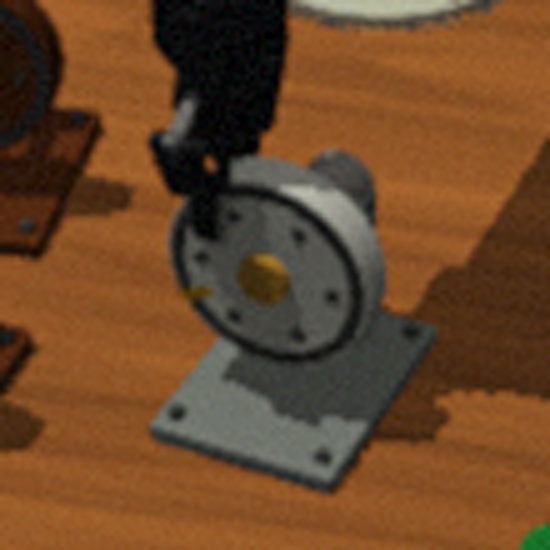

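The mark is now at crop (192,293), about +118°. So the pads creep: each sweep turns the wheel about 67-70°, while the pads cover 88°. That is fine, because the mark ties the angle down. Torque has flattened near its peak, so I'll continue round for the falling half.

arm_command:
  motion:
    - {"travel": [3.2, 0, -2.9], "delta_rot": [0, 0, 0], "gripper": 1}
    - {"travel": [3.5, 0, -2.7], "delta_rot": [0, 0, 0], "gripper": 1}
    - {"travel": [3.7, 0, -2.3], "delta_rot": [0, 0, 0], "gripper": 1}
    - {"travel": [3.9, 0, -2.0], "delta_rot": [0, 0, 0], "gripper": 1}

```text
clock: 34.4
eef_pos: [547.0, 45.0, 138.8]
ee_rot: [2.4, 2.015, -0.02]
force: [1.6, -10.2, -12.1]
width: 25.5
grasp_force: 30.9
```

```bash
python3 log.py
```

```text
tilt-0.8 [  1.5 -26.5  23.8] [  3.3  -9.8 -12.1] Mx-2.18
```

arm_command:
  motion:
    - {"travel": [4.0, 0, -1.7], "delta_rot": [0, 0, 0], "gripper": 1}
    - {"travel": [4.2, 0, -1.3], "delta_rot": [0, 0, 0], "gripper": 1}

```text
clock: 34.6
eef_pos: [548.2, 51.9, 142.0]
ee_rot: [2.401, 2.013, -0.022]
force: [-0.8, -11.7, -7.7]
width: 25.6
grasp_force: 31.2
```

```bash
python3 log.py
```

```text
tilt-0.9 [  1.5 -19.5  27. ] [  1.2 -11.7  -7.7] Mx-2.72
```

arm_command:
  motion:
    - {"travel": [4.3, 0, -0.9], "delta_rot": [0, 0, 0], "gripper": 1}
    - {"travel": [4.3, 0, -0.6], "delta_rot": [0, 0, 0], "gripper": 1}

```text
clock: 34.8
eef_pos: [549.7, 59.5, 144.0]
ee_rot: [2.401, 2.012, -0.023]
force: [-2.9, -13.2, -2.4]
width: 25.6
grasp_force: 31.4
```

```bash
python3 log.py
```

```text
tilt-1.0 [  1.7 -11.7  29. ] [ -0.6 -13.5  -2.4] Mx-3.20
```

arm_command:
  motion:
    - {"travel": [4.4, 0, -0.2], "delta_rot": [0, 0, 0], "gripper": 1}
    - {"travel": [4.4, 0, 0.2], "delta_rot": [0, 0, 0], "gripper": 1}

```text
clock: 35.0
eef_pos: [551.2, 68.1, 144.6]
ee_rot: [2.401, 2.012, -0.023]
force: [-5.7, -13.1, 3.1]
width: 25.6
grasp_force: 32.2
```

```bash
python3 log.py
```

```text
tilt-1.0 [ 1.8 -3.  29.6] [ -3.4 -13.9   3.1] Mx-3.21
```

arm_command:
  motion:
    - {"travel": [4.3, 0, 0.6], "delta_rot": [0, 0, 0], "gripper": 1}
    - {"travel": [4.3, 0, 0.9], "delta_rot": [0, 0, 0], "gripper": 1}

```text
clock: 35.2
eef_pos: [552.9, 77.2, 143.6]
ee_rot: [2.401, 2.013, -0.022]
force: [-5.5, -11.8, 6.4]
width: 26.0
grasp_force: 33.2
```

```bash
python3 log.py
```

```text
tilt-0.9 [ 1.8  6.2 28.6] [ -3.4 -12.6   6.4] Mx-3.04
```

arm_command:
  motion:
    - {"travel": [4.2, 0, 1.3], "delta_rot": [0, 0, 0], "gripper": 1}
    - {"travel": [4.0, 0, 1.7], "delta_rot": [0, 0, 0], "gripper": 1}

```text
clock: 35.4
eef_pos: [554.5, 86.2, 141.0]
ee_rot: [2.401, 2.014, -0.02]
force: [-8.0, -10.8, 8.9]
width: 25.5
grasp_force: 34.3
```

```bash
python3 log.py
```

```text
tilt-0.9 [ 1.9 15.4 26. ] [ -6.1 -12.    8.9] Mx-2.81
```

arm_command:
  motion:
    - {"travel": [3.9, 0, 2.0], "delta_rot": [0, 0, 0], "gripper": 1}
    - {"travel": [3.7, 0, 2.3], "delta_rot": [0, 0, 0], "gripper": 1}

```text
clock: 35.6
eef_pos: [556.0, 94.6, 137.0]
ee_rot: [2.4, 2.015, -0.018]
force: [-7.5, -8.8, 10.6]
width: 25.7
grasp_force: 34.6
```

```bash
python3 log.py
```

```text
tilt-0.8 [ 2.  23.9 22. ] [ -5.9 -10.   10.6] Mx-2.39
```

arm_command:
  motion:
    - {"travel": [3.5, 0, 2.7], "delta_rot": [0, 0, 0], "gripper": 1}
    - {"travel": [3.2, 0, 2.9], "delta_rot": [0, 0, 0], "gripper": 1}

```text
clock: 35.8
eef_pos: [557.4, 102.3, 131.6]
ee_rot: [2.4, 2.016, -0.016]
force: [-7.8, -6.3, 10.9]
width: 25.5
grasp_force: 34.9
```

```bash
python3 log.py; mv log.jsonl c4.jsonl
```

```text
tilt-0.7 [ 2.1 31.7 16.6] [-6.6 -7.5 10.9] Mx-2.07
```

arm_command:
  motion:
    - {"travel": [0, 0, 0], "delta_rot": [0, 0, 0], "gripper": -0.1}
    - {"travel": [0, 0, 0], "delta_rot": [0, 0, 0], "gripper": -0.1}
    - {"travel": [0, 0, 0], "delta_rot": [0, 0, 0], "gripper": -0.1}
    - {"travel": [0, 0, -30], "delta_rot": [0, 0, 0], "gripper": -0.1}
    - {"travel": [0, 0, -35], "delta_rot": [0, 0, 0], "gripper": -0.1}
    - {"travel": [-35, 0, 0], "delta_rot": [0, 0, 0], "gripper": -0.1}
    - {"travel": [-36, 0, 0], "delta_rot": [0, 0, 0], "gripper": -0.1}
    - {"travel": [0, 0, 0], "delta_rot": [0, 0, 0], "gripper": -0.1}

```text
clock: 36.6
eef_pos: [545.8, 29.9, 196.7]
ee_rot: [2.404, 2.01, -0.012]
force: [-0.3, -0.9, 0.3]
width: 47.3
grasp_force: 0.0
```

```bash
python3 -c "
from mark import *
c=read_camera('scene');cv2.imwrite('pics/s7.png',c[:,:,::-1]);print(markangle(c).round(1).tolist())"; python3 show.py c4.jsonl
```

```text
[[49.8, 66.5], [52.3, 64.4], [52.4, 60.3], [52.8, 52.2], [56.1, 50.2]]
31.5 50.2 T 0.736
22.7 49.8 T 0.685
13.4 49.3 T 0.676
3.2 48.7 T 0.666
-7.7 48.1 T 0.642
-19.2 47.7 T 0.681
-30.6 47.6 T 0.665
-41.9 47.8 T 0.615
```

arm_command:
  motion:
    - {"travel": [0, 0, 0], "delta_rot": [0, 0, 0], "gripper": -0.1}
    - {"travel": [0, 0, 16], "delta_rot": [0, 0, 0], "gripper": -0.1}
    - {"travel": [0, 0, 16], "delta_rot": [0, 0, 0], "gripper": -0.1}
    - {"travel": [0, 0, 16], "delta_rot": [0, 0, 0], "gripper": -0.1}
    - {"travel": [0, 0, 17], "delta_rot": [0, 0, 0], "gripper": -0.1}
    - {"travel": [0, 0, 0], "delta_rot": [0, 0, 0], "gripper": -0.1}
    - {"travel": [0, 0, 0], "delta_rot": [0, 0, 0], "gripper": -0.1}

```text
clock: 37.35
eef_pos: [545.9, 36.8, 130.9]
ee_rot: [2.398, 2.023, -0.011]
force: [0.9, -0.6, -0.3]
width: 46.9
grasp_force: 0.0
```

arm_command:
  motion:
    - {"travel": [0, 0, 0], "delta_rot": [0, 0, 0], "gripper": 0.3}
    - {"travel": [0, 0, 0], "delta_rot": [0, 0, 0], "gripper": 1}
    - {"travel": [0, 0, 0], "delta_rot": [0, 0, 0], "gripper": 1}
    - {"travel": [0, 0, 0], "delta_rot": [0, 0, 0], "gripper": 1}

```text
clock: 37.75
eef_pos: [545.5, 36.1, 131.9]
ee_rot: [2.4, 2.02, -0.01]
force: [-4.3, 1.2, 5.9]
width: 25.5
grasp_force: 31.4
```

Torque is falling now, with the mark at +52° (ψ = -308°). Next is sweep 5.

arm_command:
  motion:
    - {"travel": [3.2, 0, -2.9], "delta_rot": [0, 0, 0], "gripper": 1}
    - {"travel": [3.5, 0, -2.7], "delta_rot": [0, 0, 0], "gripper": 1}
    - {"travel": [3.7, 0, -2.3], "delta_rot": [0, 0, 0], "gripper": 1}
    - {"travel": [3.9, 0, -2.0], "delta_rot": [0, 0, 0], "gripper": 1}

```text
clock: 38.15
eef_pos: [547.3, 46.2, 139.4]
ee_rot: [2.4, 2.016, -0.018]
force: [0.7, -7.8, -10.4]
width: 25.6
grasp_force: 30.6
```

```bash
python3 log.py
```

```text
tilt-0.8 [  1.6 -25.3  24.4] [  2.   -7.6 -10.4] Mx-1.83
```

arm_command:
  motion:
    - {"travel": [4.0, 0, -1.7], "delta_rot": [0, 0, 0], "gripper": 1}
    - {"travel": [4.2, 0, -1.3], "delta_rot": [0, 0, 0], "gripper": 1}

```text
clock: 38.35
eef_pos: [548.5, 53.4, 142.6]
ee_rot: [2.4, 2.015, -0.019]
force: [-0.3, -8.7, -7.3]
width: 25.8
grasp_force: 30.5
```

```bash
python3 log.py
```

```text
tilt-0.8 [  1.6 -17.9  27.6] [ 1.2 -8.7 -7.3] Mx-2.22
```

arm_command:
  motion:
    - {"travel": [4.3, 0, -0.9], "delta_rot": [0, 0, 0], "gripper": 1}
    - {"travel": [4.3, 0, -0.6], "delta_rot": [0, 0, 0], "gripper": 1}

```text
clock: 38.55
eef_pos: [550.0, 61.5, 144.4]
ee_rot: [2.401, 2.014, -0.02]
force: [-3.6, -9.6, -2.6]
width: 25.4
grasp_force: 30.4
```

```bash
python3 log.py
```

```text
tilt-0.8 [ 1.7 -9.7 29.4] [ -1.9 -10.1  -2.6] Mx-2.41
```

arm_command:
  motion:
    - {"travel": [4.4, 0, -0.2], "delta_rot": [0, 0, 0], "gripper": 1}
    - {"travel": [4.4, 0, 0.2], "delta_rot": [0, 0, 0], "gripper": 1}

```text
clock: 38.75
eef_pos: [551.6, 70.3, 144.9]
ee_rot: [2.401, 2.014, -0.019]
force: [-4.4, -10.5, 1.9]
width: 25.7
grasp_force: 31.0
```

```bash
python3 log.py
```

```text
tilt-0.8 [ 1.8 -0.8 29.9] [ -2.6 -11.1   1.9] Mx-2.43
```

arm_command:
  motion:
    - {"travel": [4.3, 0, 0.6], "delta_rot": [0, 0, 0], "gripper": 1}
    - {"travel": [4.3, 0, 0.9], "delta_rot": [0, 0, 0], "gripper": 1}

```text
clock: 38.95
eef_pos: [553.2, 79.2, 143.8]
ee_rot: [2.4, 2.015, -0.018]
force: [-4.3, -8.7, 4.0]
width: 25.7
grasp_force: 31.7
```

```bash
python3 log.py
```

```text
tilt-0.8 [ 1.9  8.3 28.8] [-2.8 -9.3  4. ] Mx-2.28
```

arm_command:
  motion:
    - {"travel": [4.2, 0, 1.3], "delta_rot": [0, 0, 0], "gripper": 1}
    - {"travel": [4.0, 0, 1.7], "delta_rot": [0, 0, 0], "gripper": 1}

```text
clock: 39.15
eef_pos: [554.8, 88.0, 141.1]
ee_rot: [2.4, 2.016, -0.017]
force: [-5.4, -7.1, 6.9]
width: 25.6
grasp_force: 32.7
```

```bash
python3 log.py
```

```text
tilt-0.7 [ 1.9 17.2 26.1] [-4.2 -7.9  6.9] Mx-2.08
```

arm_command:
  motion:
    - {"travel": [3.9, 0, 2.0], "delta_rot": [0, 0, 0], "gripper": 1}
    - {"travel": [3.7, 0, 2.3], "delta_rot": [0, 0, 0], "gripper": 1}

```text
clock: 39.35
eef_pos: [556.3, 96.2, 136.9]
ee_rot: [2.4, 2.016, -0.015]
force: [-5.4, -5.5, 8.2]
width: 25.7
grasp_force: 33.2
```

```bash
python3 log.py
```

```text
tilt-0.7 [ 2.  25.5 21.9] [-4.4 -6.4  8.2] Mx-1.92
```

arm_command:
  motion:
    - {"travel": [3.5, 0, 2.7], "delta_rot": [0, 0, 0], "gripper": 1}
    - {"travel": [3.2, 0, 2.9], "delta_rot": [0, 0, 0], "gripper": 1}

```text
clock: 39.55
eef_pos: [557.6, 103.4, 131.4]
ee_rot: [2.4, 2.017, -0.014]
force: [-5.9, -4.3, 8.1]
width: 25.6
grasp_force: 33.5
```

```bash
python3 log.py; mv log.jsonl c5.jsonl
```

```text
tilt-0.6 [ 2.1 32.9 16.4] [-5.1 -5.3  8.1] Mx-1.58
```

arm_command:
  motion:
    - {"travel": [0, 0, 0], "delta_rot": [0, 0, 0], "gripper": -0.1}
    - {"travel": [0, 0, 0], "delta_rot": [0, 0, 0], "gripper": -0.1}
    - {"travel": [0, 0, 0], "delta_rot": [0, 0, 0], "gripper": -0.1}
    - {"travel": [0, 0, -30], "delta_rot": [0, 0, 0], "gripper": -0.1}
    - {"travel": [0, 0, -35], "delta_rot": [0, 0, 0], "gripper": -0.1}
    - {"travel": [-35, 0, 0], "delta_rot": [0, 0, 0], "gripper": -0.1}
    - {"travel": [-36, 0, 0], "delta_rot": [0, 0, 0], "gripper": -0.1}
    - {"travel": [0, 0, 0], "delta_rot": [0, 0, 0], "gripper": -0.1}

```text
clock: 40.35
eef_pos: [545.8, 29.9, 196.8]
ee_rot: [2.404, 2.009, -0.012]
force: [0.8, -1.3, -0.4]
width: 46.8
grasp_force: 0.0
```

```bash
python3 show.py c5.jsonl
cat > circ.py <<'E'
from mark import *;import json
from scipy.optimize import least_squares
def run(ends):
    ps,T,n=[],[],[]
    for k in range(len(ends)-1):
        for i,l in enumerate(open(f"c{k+1}.jsonl")):
            s=json.loads(l);z=S@R.from_rotvec(s['ee_rot']).as_matrix()[:,2];g=S@(np.array(s['eef_pos'])-HUB)-19*z;F=S@np.array(s['force'])
            pos=np.degrees(np.arctan2(-g[1],g[2]));ps.append(ends[k]+(44.6-pos)/87.5*(ends[k+1]-ends[k]));T.append(np.cross(g,F)[0]/1e3);n.append(i)
    ps,T,n=map(np.array,(ps,T,n));p=np.radians(ps)
    for use in(np.ones(len(p),bool),n>0):
        for per in(0,1):  # per=1: add drag terms varying with place in sweep
            A=np.c_[np.sin(p),np.cos(p),np.ones(len(p))]
            if per:A=np.c_[A,(n-3.5),(n-3.5)**2]
            x,*_=np.linalg.lstsq(A[use],T[use],rcond=None);e=T[use]-A[use]@x
            print("m %.3f alpha %.1f c %.3f rms %.3f -> target psi %.1f"%(np.hypot(*x[:2]),np.degrees(np.arctan2(x[1],x[0])),x[2],e.std(),-180-np.degrees(np.arctan2(x[1],x[0]))))
if __name__=="__main__":
    c=read_camera('scene');cv2.imwrite('pics/s8.png',c[:,:,::-1]);o=markangle(c);print(o.round(1).tolist());e=np.median(o[:,0])-360
    run([-38,-108,-175,-242,-308,e])
E
python3 circ.py
```

```text
30.0 50.1 T 0.592
20.8 49.8 T 0.532
11.0 49.3 T 0.513
0.7 48.9 T 0.541
-10.1 48.5 T 0.476
-21.2 48.3 T 0.476
-32.1 48.3 T 0.471
-43.0 48.5 T 0.455
[[-12.9, 71.1], [-13.5, 67.8], [-15.8, 69.4], [-11.6, 62.8], [-14.2, 64.4], [-13.0, 56.1], [-10.7, 51.1], [-11.4, 47.7], [-14.7, 49.3]]
m 0.159 alpha -51.1 c 0.596 rms 0.028 -> target psi -128.9
m 0.159 alpha -51.2 c 0.581 rms 0.024 -> target psi -128.8
m 0.159 alpha -50.6 c 0.593 rms 0.028 -> target psi -129.4
m 0.159 alpha -50.7 c 0.584 rms 0.025 -> target psi -129.3
```

The fit over the full turn is clean: amplitude 0.159 N m, rms 0.025. The heavy side is down when the mark is at -129°. The mark is now at -13.5°, so I'll sweep once more with a firmer grip, then finish with a checked partial sweep.

arm_command:
  motion:
    - {"travel": [0, 0, 0], "delta_rot": [0, 0, 0], "gripper": -0.1}
    - {"travel": [0, 0, 16], "delta_rot": [0, 0, 0], "gripper": -0.1}
    - {"travel": [0, 0, 16], "delta_rot": [0, 0, 0], "gripper": -0.1}
    - {"travel": [0, 0, 16], "delta_rot": [0, 0, 0], "gripper": -0.1}
    - {"travel": [0, 0, 17], "delta_rot": [0, 0, 0], "gripper": -0.1}
    - {"travel": [0, 0, 0], "delta_rot": [0, 0, 0], "gripper": -0.1}
    - {"travel": [0, 0, 0], "delta_rot": [0, 0, 0], "gripper": -0.1}

```text
clock: 41.1
eef_pos: [545.9, 36.8, 130.9]
ee_rot: [2.398, 2.023, -0.011]
force: [0.1, 0.2, 0.6]
width: 47.0
grasp_force: 0.0
```

arm_command:
  motion:
    - {"travel": [0, 0, 0], "delta_rot": [0, 0, 0], "gripper": 0.3}
    - {"travel": [0, 0, 0], "delta_rot": [0, 0, 0], "gripper": 1}
    - {"travel": [0, 0, 0], "delta_rot": [0, 0, 0], "gripper": 1}
    - {"travel": [0, 0, 0], "delta_rot": [0, 0, 0], "gripper": 1}
  newtons: 40

```text
clock: 41.5
eef_pos: [545.5, 36.2, 132.0]
ee_rot: [2.4, 2.02, -0.01]
force: [-4.1, 1.3, 6.3]
width: 25.6
grasp_force: 40.7
```

arm_command:
  motion:
    - {"travel": [3.2, 0, -2.9], "delta_rot": [0, 0, 0], "gripper": 1}
    - {"travel": [3.5, 0, -2.7], "delta_rot": [0, 0, 0], "gripper": 1}
    - {"travel": [3.7, 0, -2.3], "delta_rot": [0, 0, 0], "gripper": 1}
    - {"travel": [3.9, 0, -2.0], "delta_rot": [0, 0, 0], "gripper": 1}
    - {"travel": [4.0, 0, -1.7], "delta_rot": [0, 0, 0], "gripper": 1}
    - {"travel": [4.2, 0, -1.3], "delta_rot": [0, 0, 0], "gripper": 1}
    - {"travel": [4.3, 0, -0.9], "delta_rot": [0, 0, 0], "gripper": 1}
    - {"travel": [4.3, 0, -0.6], "delta_rot": [0, 0, 0], "gripper": 1}

```text
clock: 42.3
eef_pos: [550.1, 61.9, 144.6]
ee_rot: [2.4, 2.015, -0.019]
force: [-2.7, -8.5, -3.7]
width: 25.4
grasp_force: 39.8
```

arm_command:
  motion:
    - {"travel": [4.4, 0, -0.2], "delta_rot": [0, 0, 0], "gripper": 1}
    - {"travel": [4.4, 0, 0.2], "delta_rot": [0, 0, 0], "gripper": 1}
    - {"travel": [4.3, 0, 0.6], "delta_rot": [0, 0, 0], "gripper": 1}
    - {"travel": [4.3, 0, 0.9], "delta_rot": [0, 0, 0], "gripper": 1}
    - {"travel": [4.2, 0, 1.3], "delta_rot": [0, 0, 0], "gripper": 1}
    - {"travel": [4.0, 0, 1.7], "delta_rot": [0, 0, 0], "gripper": 1}
    - {"travel": [3.9, 0, 2.0], "delta_rot": [0, 0, 0], "gripper": 1}

```text
clock: 43.0
eef_pos: [555.5, 91.9, 139.4]
ee_rot: [2.4, 2.016, -0.017]
force: [-6.6, -8.1, 7.8]
width: 25.4
grasp_force: 42.8
```

arm_command:
  motion:
    - {"travel": [3.7, 0, 2.3], "delta_rot": [0, 0, 0], "gripper": 1}
    - {"travel": [3.5, 0, 2.7], "delta_rot": [0, 0, 0], "gripper": 1}
    - {"travel": [3.2, 0, 2.9], "delta_rot": [0, 0, 0], "gripper": 1}
    - {"travel": [0, 0, 0], "delta_rot": [0, 0, 0], "gripper": 1}

```text
clock: 43.4
eef_pos: [557.7, 103.7, 131.4]
ee_rot: [2.399, 2.018, -0.014]
force: [-5.1, -5.2, 4.7]
width: 25.6
grasp_force: 43.2
```

arm_command:
  motion:
    - {"travel": [0, 0, 0], "delta_rot": [0, 0, 0], "gripper": -0.1}
    - {"travel": [0, 0, 0], "delta_rot": [0, 0, 0], "gripper": -0.1}
    - {"travel": [0, 0, 0], "delta_rot": [0, 0, 0], "gripper": -0.1}
    - {"travel": [0, 0, -30], "delta_rot": [0, 0, 0], "gripper": -0.1}
    - {"travel": [0, 0, -35], "delta_rot": [0, 0, 0], "gripper": -0.1}
    - {"travel": [-35, 0, 0], "delta_rot": [0, 0, 0], "gripper": -0.1}
    - {"travel": [-36, 0, 0], "delta_rot": [0, 0, 0], "gripper": -0.1}
    - {"travel": [0, 0, 0], "delta_rot": [0, 0, 0], "gripper": -0.1}

```text
clock: 44.2
eef_pos: [545.7, 30.2, 196.7]
ee_rot: [2.404, 2.01, -0.012]
force: [0.8, -0.1, 0.2]
width: 46.9
grasp_force: 0.0
```

```bash
cat > m2.py <<'E'
from mark import *
import sys
c=read_camera('scene');cv2.imwrite(sys.argv[1],c[:,:,::-1])
hsv=cv2.cvtColor(c,cv2.COLOR_RGB2HSV);m=(hsv[...,0]>16)&(hsv[...,0]<33)&(hsv[...,1]>110)&(hsv[...,2]>70)
o=[]
for y,x in zip(*np.nonzero(m)):
    if not(265<x<325 and 185<y<250):continue
    O,d=ray('scene',(x,y));q=O+d*(((HUB+13*X-O)@X)/(d@X))-HUB;r=np.hypot(q@Y,q@Z)
    if 40<r<67:o.append((np.degrees(np.arctan2(-q@Y,q@Z)).round(1),r.round(),x,y,hsv[y,x].tolist()))
for k in o:print(*k)
rep()
E
python3 m2.py pics/s9.png
```

```text
-79.0 51.0 309 217 [21, 118, 82]
-77.4 67.0 314 217 [20, 147, 92]
-84.6 44.0 307 218 [18, 203, 88]
-83.8 47.0 308 218 [20, 218, 89]
-83.0 50.0 309 218 [20, 214, 93]
-82.4 53.0 310 218 [21, 211, 81]
-81.8 57.0 311 218 [19, 218, 75]
-81.3 60.0 312 218 [20, 188, 91]
-80.9 63.0 313 218 [21, 177, 111]
-80.5 66.0 314 218 [21, 203, 98]
-88.1 47.0 308 219 [18, 130, 92]
-87.1 50.0 309 219 [21, 167, 87]
-86.2 53.0 310 219 [21, 205, 87]
-85.4 56.0 311 219 [20, 246, 84]
-84.7 59.0 312 219 [20, 245, 98]
-84.1 63.0 313 219 [20, 240, 102]
-83.5 66.0 314 219 [20, 185, 80]
-87.4 62.0 313 220 [20, 185, 73]
t44.2 tcp-hub(stand) [  2.5 -38.3  81.5] toolz [ 0.001 -0.009 -1.   ] tooly [ 1.    -0.006  0.001] F [ 0.55  0.64 -0.06] M [ 0.03   0.038 -0.044] w47.0 g0.0 q [-0.22  0.33  0.12  1.86 -0.04  0.96 -0.26]
```

The mark is at about -83.5°, so 45° remain. I'll regrip, do part of a sweep and then check.

arm_command:
  motion:
    - {"travel": [0, 0, 0], "delta_rot": [0, 0, 0], "gripper": -0.1}
    - {"travel": [0, 0, 16], "delta_rot": [0, 0, 0], "gripper": -0.1}
    - {"travel": [0, 0, 16], "delta_rot": [0, 0, 0], "gripper": -0.1}
    - {"travel": [0, 0, 16], "delta_rot": [0, 0, 0], "gripper": -0.1}
    - {"travel": [0, 0, 17], "delta_rot": [0, 0, 0], "gripper": -0.1}
    - {"travel": [0, 0, 0], "delta_rot": [0, 0, 0], "gripper": -0.1}
    - {"travel": [0, 0, 0], "delta_rot": [0, 0, 0], "gripper": -0.1}

```text
clock: 44.95
eef_pos: [545.9, 36.8, 130.9]
ee_rot: [2.398, 2.023, -0.011]
force: [0.8, 0.8, -1.1]
width: 47.0
grasp_force: 0.0
```

arm_command:
  motion:
    - {"travel": [0, 0, 0], "delta_rot": [0, 0, 0], "gripper": 0.3}
    - {"travel": [0, 0, 0], "delta_rot": [0, 0, 0], "gripper": 1}
    - {"travel": [0, 0, 0], "delta_rot": [0, 0, 0], "gripper": 1}
    - {"travel": [0, 0, 0], "delta_rot": [0, 0, 0], "gripper": 1}

```text
clock: 45.35
eef_pos: [545.6, 36.2, 132.0]
ee_rot: [2.4, 2.02, -0.01]
force: [-3.6, 1.6, 6.0]
width: 25.9
grasp_force: 40.8
```

arm_command:
  motion:
    - {"travel": [3.2, 0, -2.9], "delta_rot": [0, 0, 0], "gripper": 1}
    - {"travel": [3.5, 0, -2.7], "delta_rot": [0, 0, 0], "gripper": 1}
    - {"travel": [3.7, 0, -2.3], "delta_rot": [0, 0, 0], "gripper": 1}
    - {"travel": [3.9, 0, -2.0], "delta_rot": [0, 0, 0], "gripper": 1}
    - {"travel": [4.0, 0, -1.7], "delta_rot": [0, 0, 0], "gripper": 1}
    - {"travel": [4.2, 0, -1.3], "delta_rot": [0, 0, 0], "gripper": 1}
    - {"travel": [4.3, 0, -0.9], "delta_rot": [0, 0, 0], "gripper": 1}
    - {"travel": [4.3, 0, -0.6], "delta_rot": [0, 0, 0], "gripper": 1}

```text
clock: 46.15
eef_pos: [549.9, 60.7, 144.3]
ee_rot: [2.401, 2.014, -0.021]
force: [-2.4, -12.0, -3.2]
width: 25.7
grasp_force: 40.2
```

arm_command:
  motion:
    - {"travel": [4.4, 0, -0.2], "delta_rot": [0, 0, 0], "gripper": 1}
    - {"travel": [4.4, 0, 0.2], "delta_rot": [0, 0, 0], "gripper": 1}
    - {"travel": [4.3, 0, 0.6], "delta_rot": [0, 0, 0], "gripper": 1}
    - {"travel": [0, 0, 0], "delta_rot": [0, 0, 0], "gripper": 1}
    - {"travel": [0, 0, 0], "delta_rot": [0, 0, 0], "gripper": 1}

```text
clock: 46.65
eef_pos: [552.3, 74.4, 144.5]
ee_rot: [2.4, 2.015, -0.019]
force: [-4.3, -9.6, 1.7]
width: 25.7
grasp_force: 41.1
```

```bash
python3 m2.py pics/s10.png
```

```text
-125.5 42.0 304 225 [20, 140, 73]
-122.0 44.0 305 225 [22, 140, 73]
-129.4 44.0 304 226 [19, 129, 71]
-125.9 46.0 305 226 [21, 226, 71]
-122.6 48.0 306 226 [19, 190, 71]
-129.4 48.0 305 227 [18, 133, 71]
-124.1 60.0 309 229 [19, 223, 71]
t46.7 tcp-hub(stand) [ 1.8  3.3 29.5] toolz [-0.002 -0.014 -1.   ] tooly [ 1.    -0.004 -0.002] F [ -2.84 -10.99   2.01] M [-2.611  0.446 -0.215] w25.6 g41.1 q [-0.27  0.41  0.1   1.87 -0.04  0.87 -0.33]
```

The mark is at about -125°. I'll nudge a little further and let it settle with a firmer grip.

arm_command:
  motion:
    - {"travel": [4.3, 0, 0.7], "delta_rot": [0, 0, 0], "gripper": 1}
    - {"travel": [0, 0, 0], "delta_rot": [0, 0, 0], "gripper": 1}
    - {"travel": [0, 0, 0], "delta_rot": [0, 0, 0], "gripper": 1}
    - {"travel": [0, 0, 0], "delta_rot": [0, 0, 0], "gripper": 1}
    - {"travel": [0, 0, 0], "delta_rot": [0, 0, 0], "gripper": 1}
  newtons: 60

```text
clock: 47.2
eef_pos: [552.9, 77.4, 144.1]
ee_rot: [2.401, 2.013, -0.021]
force: [-6.7, -11.7, 5.4]
width: 25.5
grasp_force: 59.5
```

```bash
python3 m2.py pics/s11.png; python3 -c "
import cv2
a=cv2.imread('pics/s11.png')[160:270,240:350];cv2.imwrite('pics/s11c.png',cv2.resize(a,None,fx=5,fy=5,interpolation=cv2.INTER_CUBIC))"
```

```text
-132.9 47.0 304 227 [21, 112, 73]
-126.9 63.0 309 230 [20, 147, 71]
t47.2 tcp-hub(stand) [ 1.8  6.4 29.1] toolz [-0.002 -0.016 -1.   ] tooly [ 1.    -0.005 -0.002] F [ -3.58 -13.24   4.99] M [-3.269  0.683 -0.157] w25.7 g59.5 q [-0.28  0.41  0.1   1.87 -0.04  0.87 -0.34]
```

View pics/s11c.png

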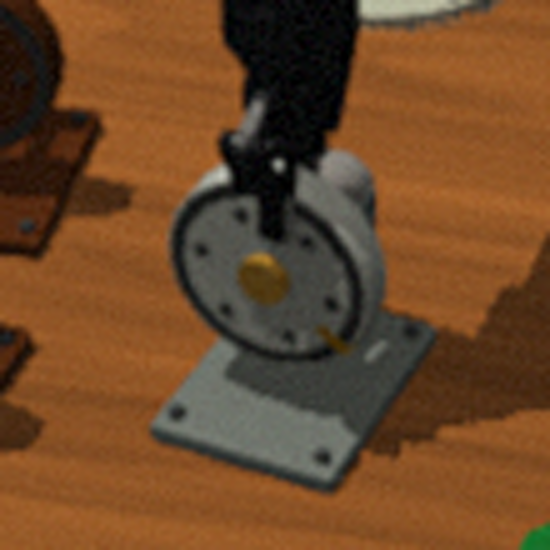

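The mark is at crop (332,340), about -129°, which is the target. The wheel is held still at 60 N, so I'm handing in.

```bash
python3 -c "
from bench import *
print(close_job())"
```

```text
the job is handed in; nothing more can be done
None
```

I handed the job in at about 47 s with the wheel held still in a 60 N grip. By my estimate its heavy side is straight down within a few degrees (yellow mark at about -129°). The hand-in gave no verdict back, so the result is unconfirmed.

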